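# Unhook, degrease and drip-dry gauge blocks

### The job

Get the gauge blocks on the rail degreased: first switch the fume extraction on by pushing its lever fully over, away from you, then take every gauge block off its barbed hook (raise it, swing its lower end out, back its eye over the barb) and lay them all flat in the white wash tray. When all of them lie there, press the cleaner canister's nozzle cap fully down and let it spring back up, and after that move every block to the steel drip tray, lying flat inside it. Leave the extraction on and the other things on the bench where they are.

Things in the scene. Friction and masses are not known exactly. Their poses are not given: they have to be found in the camera images.
- rail: Fixed open hook rail: a blue bar 360 mm long (its y axis), 28 mm high, at 245 mm height, on two posts at y +-172 mm with feet; origin on the bench below the bar's robot-side face. Its -x axis points out along the three hooks, roughly towards the robot. An upright block's eye cannot pass a hook's upturned end: tilt it 25 to 45 degrees, lower end swung out, away from the rail.
- hook0_bend (a point): Hook 0 (rail -y end) of 6 x 6 mm steel bar: the point on its centre line where it bends up, 245 mm high, 50 mm level out from the rail's face; axes as the rail. From here it goes outwards and up, 65 degrees from level, for 26 mm, so the tip is 11 mm farther out and 24 mm higher; at the tip a barb sticks out 4 mm on the rail side.
- hook1_bend (a point): Hook 1 (middle) of 6 x 6 mm steel bar: the point on its centre line where it bends up, 245 mm high, 50 mm level out from the rail's face; axes as the rail. From here it goes outwards and up, 65 degrees from level, for 26 mm, so the tip is 11 mm farther out and 24 mm higher; at the tip a barb sticks out 4 mm on the rail side.
- hook2_bend (a point): Hook 2 (rail +y end) of 6 x 6 mm steel bar: the point on its centre line where it bends up, 245 mm high, 50 mm level out from the rail's face; axes as the rail. From here it goes outwards and up, 65 degrees from level, for 26 mm, so the tip is 11 mm farther out and 24 mm higher; at the tip a barb sticks out 4 mm on the rail side.
- block0_mid (a point): Gauge block 0 (may be absent), about 0.12 kg: centre of an aluminium block 14 (x) x 28 (y) x 56 (z) mm. On its +z end a neck 14 wide, 8 thick leads to an eye: 34 mm square frame, 8 thick, 7 mm bars, 20 mm window centred at z +99 mm. Whole: z -28 to +116. Starts hanging on hook 0, z up, x along the hook, 106 mm below it, 30-40 mm off the rail's face. Lying flat, z is level, x vertical, centre 7 mm up.
- block1_mid (a point): Gauge block 1 (may be absent), about 0.12 kg: centre of an aluminium block 14 (x) x 28 (y) x 56 (z) mm. On its +z end a neck 14 wide, 8 thick leads to an eye: 34 mm square frame, 8 thick, 7 mm bars, 20 mm window centred at z +99 mm. Whole: z -28 to +116. Starts hanging on hook 1, z up, x along the hook, 106 mm below it, 30-40 mm off the rail's face. Lying flat, z is level, x vertical, centre 7 mm up.
- block2_mid (a point): Gauge block 2 (may be absent), about 0.12 kg: centre of an aluminium block 14 (x) x 28 (y) x 56 (z) mm. On its +z end a neck 14 wide, 8 thick leads to an eye: 34 mm square frame, 8 thick, 7 mm bars, 20 mm window centred at z +99 mm. Whole: z -28 to +116. Starts hanging on hook 2, z up, x along the hook, 106 mm below it, 30-40 mm off the rail's face. Lying flat, z is level, x vertical, centre 7 mm up.
- tray_in (a point): Centre of the inner floor of the fixed white wash tray, 5 mm above the bench; inside 180 (x) x 230 (y) mm, walls 5 mm thick, 30 mm high over the bench. There is room for three blocks side by side along the tray's x, 65 mm apart.
- drip_in (a point): Centre of the inner floor of the loose steel drip tray (0.9 kg), about 4 mm above the bench; inside 182 (x) x 232 (y) mm, walls 4 mm thick, 12 mm high over the bench. There is room for three blocks side by side along the tray's x, 65 mm apart.
- nozzle (a joint): Travel of the canister's sprung nozzle cap in m: 0 up, 0.009 fully down. A spring returns it; it starts to move at about 3 N and takes about 9 N at the bottom. Counts as fully down from 0.007.
- nozzle_top (a point): Centre of the flat top of the nozzle cap: a black cap 38 mm across, 22 mm high, 194 mm above the bench, on a fixed white canister 68 mm across that stands on the +y side of the wash tray, its spout pointing to the tray. The cap moves straight down.
- fan (a joint): Fume extraction lever in rad: 0 leaning towards the robot (off), 1.0 leaning away (on). It stays where it is left; on counts from 0.85.
- fan_base: Fixed base of the extraction lever, 70 x 50 x 25 mm; origin under its centre. The lever's pivot is 22 mm above it, turning about the base's y axis; the lever swings towards the base's +x.
- fan_tip (a point): Centre of the 26 mm ball at the tip of the extraction lever, 80 mm from the pivot; at 0 it is 38 mm on the -x side of the pivot, at 1.0 rad as much on the +x side, 92 mm above the bench in both.
- oil: Bystander: small bottle 44 mm across, 90 mm tall; origin under its centre.
- tape: Bystander: roll of white tape 60 mm across, 18 mm high; origin under its centre.
- gauge: Bystander: round green pressure gauge lying face up, 100 mm across, 45 mm high; origin under its centre.
- adapter: Bystander: brass adapter 44 mm across, 48 mm high; origin under its centre.
- driver: Bystander: screwdriver lying along its x.
- cup: Bystander: steel cup 72 mm across, 80 mm high; origin under its centre.
Not all that is in view belongs to the job. Leave any black or brown look-alike of the part that bears block1_mid alone.

How it is judged:
By the outcome, as a careful person would: the job done as asked, in the order asked, and still so for the second after the job is handed in, with the robot touching nothing.
Of block0, block1, block2 only 2 to 3 are there at a start; the rules pass over those that are not, and their reading is None.
At some moment in a run one of drip may be knocked a few centimetres aside while the robot is not near it.
Once in a run the grip may slacken for a moment while it holds something.
It also fails if it takes over 210 s, if anything falls off the work surface, if the arm or the gripper's body presses on something with over 40 N, if the wrist force passes 120 N, or if a joint passes its speed limit or range.

### The arm

A 6-joint arm with a two-finger parallel gripper is mounted at the origin on the work surface. World frame = base frame: x ahead of the robot, y to its left, z up, the work surface at z = 0. Lengths are in m, angles in rad, forces in N, time in s.
With the tool pointing down it reaches from about 0.35 to 0.775 m from the base axis. Payload 7.3 kg.
Tool frame: the origin (TCP) lies at the very end of the fingers, on their centre line; the grasp point (between the pads) lies 19 mm behind it (robot.hold_point_z is the distance from the TCP to the grasp point, in m); z points along the fingers, y is the direction in which the jaws open and shut (so a half turn about z gives the same grasp; the last joint's range is limited). The gripper opens to 92 mm and grips with 3 to 60 N. Pads are 19 mm wide; open, the fingers measure 130 mm over their backs; the gripper's body (75 mm by 190 mm) begins 47 mm behind the grasp point.
Start: joints at [-1.454, 0.342, 1.524, -0, 1.275, -0.146], TCP at [0.136, -0.507, 0.227] pointing down, gripper open.
Joint ranges: [-2.53, 2.53], [-0.77, 2.02], [0.04, 2.7], [-1, 4.14], [0.28, 2.66], [-3.11, 3.11]. Speed limits (rad/s): [2.57, 2.57, 3.14, 3.14, 3.14, 3.14].

### API

Orientations are given as [roll, pitch, yaw] about the fixed x, y, z axes, in that order (R = Rz(yaw) Ry(pitch) Rx(roll)).
In Python, from cell import monitor, viewer, robot gives the robot as it stands.
- The arm moves only by the tool move_arm, never from a script. Its argument "deltas" is a list of rows, each an object of numbers: "x", "y", "z": the shift along the tool's x, y, z in m; "wx", "wy", "wz": the turn, a rotation vector about the tool's x, y, z in degrees; "hand": the opening, from 0 (shut) to 1 (fully open). In form: [{"x": .., "y": .., "z": .., "wx": .., "wy": .., "wz": .., "hand": ..}, ...]. A call has 1 to 8 rows; each row is the pose to reach, as a shift and turn from the pose commanded when the call began, along the tool's axes at that moment; what a row does not reach only later rows make up. A row lasts 1/8 s, in which the tool goes at most 62.5 mm and 10.7 degrees, less where a joint would pass 70% of its speed; a pose out of reach is approached as far as the arm can. A call with a gripper value outside its range is refused whole. The fingers move at their own pace and stop on an object; "grip_force" is the grip in N (left out, the last holds). Time passes only in rows, so rows that repeat a pose let the fingers close. It gives the time, the measured TCP pose, the force and the opening at its end, in the units of the state.
- monitor.observe(): the state, without advancing time (a new reading comes with each control period).
- viewer.read_camera(name): name is "scene" or "top" or "wrist"; returns the picture (400x640x3 uint8, red, green, blue); there is no depth.
- viewer.camera_params(name): a dict with "camera_matrix" (3x3 intrinsics, pixels), "R" (3x3) and "t" (3): a world point X has camera coordinates R X + t. Camera axes: x right, y down, z forward; pixel columns grow to the right and rows downward; lengths in m; the calibration is good to about 2 mm. A picture is of the moment at which its call begins: read the wrist's pose just before it. camera_params takes no time and is no camera call; for the wrist camera it gives the pose at the moment of the call.
- robot.hand_in(): hands the job in, once; it reports no verdict.
The state is a dict: "time": time; "qpos": joint angles; "qvel": joint speeds; "joint_efforts": joint torques, N m; "tool_pos": TCP position; "tool_rot": TCP orientation; "contact_force": force on the tool from outside, world axes, zero at the start; "torque": the same for the moment, N m; "opening": finger opening in m.
Only numpy, scipy, OpenCV 4.12 (cv2) and the standard library are available. Lean on these libraries where they do the work, as an engineer would, in place of code of your own. Each camera call takes 0.05 s, during which the arm holds its last target. There are 200 camera calls.

## Working session

There is one attempt and no reset: what is moved stays moved. The work goes in short steps, Python scripts to look and compute and a tool call to move; the robot and the scene stay as the last step left them, time stands still between calls to the robot, and variables do not carry over. Pictures are saved under pics/ and viewed, about 12 in all and at most 16, crops included, and the job is handed in when it is done.

Besides the shell and the picture viewer there is one more tool, called by a JSON object that holds its "api" and its "payload", one argument or row to a line. move_arm: Moves the arm, as the interface text tells. Its arguments: {"type":"object","properties":{"deltas":{"type":"array","items":{"type":"object","properties":{"x":{"type":"number"},"y":{"type":"number"},"z":{"type":"number"},"wx":{"type":"number"},"wy":{"type":"number"},"wz":{"type":"number"},"hand":{"type":"number"}}}},"grip_force":{"type":"number"}},"required":["deltas"]}

```bash
mkdir -p pics; ls; python3 - <<'E'
from cell import monitor, viewer, robot
import cv2
print(monitor.observe())
for n in ["scene","top"]:
    im=viewer.read_camera(n); cv2.imwrite(f"pics/{n}0.png",im[:,:,::-1])
    p=viewer.camera_params(n); print(n,p)
E
```

```text
pics
{'time': 0.0, 'qpos': array([-1.45401244e+00,  3.42750473e-01,  1.52501709e+00, -1.35839514e-05,
        1.27541067e+00, -1.46001765e-01]), 'qvel': array([ 1.66278705e-04, -1.11792445e-04,  4.68437175e-04,  1.90214932e-03,
       -2.59461807e-03,  7.52271475e-05]), 'joint_efforts': array([ 5.59446198e-04, -4.31247389e+01, -2.44220996e+01,  7.17154378e-02,
        5.60637563e-02, -1.50032861e-04]), 'tool_pos': array([ 0.13634813, -0.50655885,  0.22603054]), 'tool_rot': array([-3.14002205e+00, -2.17824679e-04,  2.62789446e-01]), 'contact_force': array([ 0.66510461, -0.29688934,  0.06580782]), 'torque': array([0.0179385 , 0.03669316, 0.0357766 ]), 'opening': 0.09170425022932484}
scene {'camera_matrix': array([[376.1429574 ,   0.        , 317.78144806],
       [  0.        , 376.1429574 , 203.85220737],
       [  0.        ,   0.        ,   1.        ]]), 'R': array([[-0.74645427,  0.66518977, -0.01812706],
       [ 0.37461946,  0.39755981, -0.83761952],
       [-0.54996935, -0.63203541, -0.54595325]]), 't': array([ 0.46165056, -0.06868388,  1.53679976])}
top {'camera_matrix': array([[474.97279081,   0.        , 322.76931152],
       [  0.        , 474.97279081, 193.64317794],
       [  0.        ,   0.        ,   1.        ]]), 'R': array([[-0.02349224, -0.99966847,  0.01053917],
       [-0.9851156 ,  0.02135207, -0.17056183],
       [ 0.17028025, -0.01438918, -0.98529061]]), 't': array([-0.03777374,  0.58088384,  1.50735021])}
```

View pics/scene0.png

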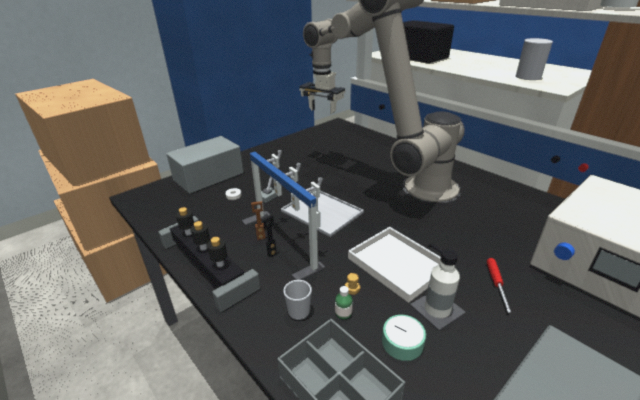

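View pics/top0.png

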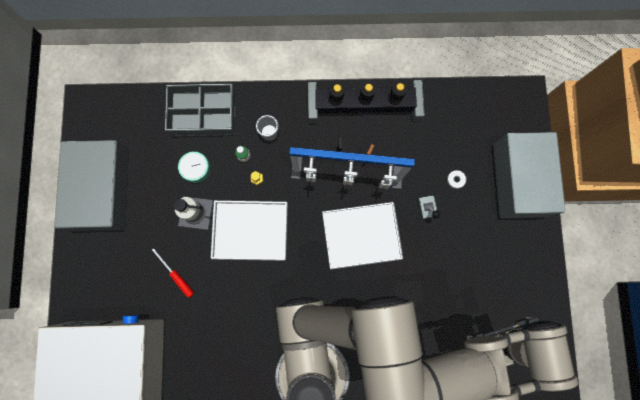

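Three blocks hang on the rail (top, px 310/350/388 × ~172). The wash tray is at (249,230), drip tray (362,236), lever (428,208) and canister (187,208). Next I zoom in and measure.

```bash
cat > h.py <<'E'
from cell import monitor, viewer, robot
import numpy as np, cv2
from scipy.spatial.transform import Rotation as Ro
def P(n):
    p=viewer.camera_params(n); return p["camera_matrix"],p["R"],p["t"]
def ray(n,uv,p=None):
    K,R,t=p or P(n); c=-R.T@t; d=R.T@np.linalg.solve(K,[uv[0],uv[1],1.]); return c,d
def plane(n,uv,z,p=None):
    c,d=ray(n,uv,p); return c+d*(z-c[2])/d[2]
def proj(n,X,p=None):
    K,R,t=p or P(n); q=K@(R@np.asarray(X,float)+t); return q[:2]/q[2]
def save(n,f,box=None,s=1):
    p=P(n); im=viewer.read_camera(n)[:,:,::-1].copy(); c=im if box is None else im[box[1]:box[3],box[0]:box[2]]
    cv2.imwrite("pics/"+f,cv2.resize(c,None,fx=s,fy=s,interpolation=cv2.INTER_CUBIC)); return im,p
def state():
    o=monitor.observe(); print("t",round(o["time"],2),"pos",o["tool_pos"].round(4),"rpy",np.degrees(o["tool_rot"]).round(2),"F",o["contact_force"].round(1),"op",round(o["opening"],4)); return o
E
python3 - <<'E'
from h import *
im,p=save("top","topz.png",(170,130,470,280),2.6)
hsv=cv2.cvtColor(im,cv2.COLOR_BGR2HSV)
def cc(m,lo,hi,box,n=5,minA=30):
    m=m.copy(); k=np.zeros_like(m); k[box[1]:box[3],box[0]:box[2]]=1; m=(m>0).astype(np.uint8)*k
    cs,_=cv2.findContours(m,cv2.RETR_EXTERNAL,cv2.CHAIN_APPROX_NONE)
    return [c for c in cs if cv2.contourArea(c)>minA]
blue=cv2.inRange(hsv,(100,120,60),(125,255,255))
for c in cc(blue,0,0,(270,130,440,190)):
    r=cv2.minAreaRect(c); b=cv2.boxPoints(r); print("blue",b.round(1).tolist()); print([plane("top",q,.259,p)[:2].round(4).tolist() for q in b])
white=cv2.inRange(hsv,(0,0,150),(180,60,255))
for c in cc(white,0,0,(205,190,410,280),minA=1000):
    r=cv2.minAreaRect(c); b=cv2.boxPoints(r); print("tray",r,b.round(1).tolist())
    for z in(.005,.03,.012): print(z,[plane("top",q,z,p)[:2].round(4).tolist() for q in b],plane("top",r[0],z,p)[:2])
E
```

```text
blue [[288.29998779296875, 154.89999389648438], [289.20001220703125, 146.10000610351562], [414.6000061035156, 158.10000610351562], [413.70001220703125, 166.8000030517578]]
[[0.6588, 0.0483], [0.6848, 0.0456], [0.6419, -0.3142], [0.6161, -0.3104]]
tray ((362.10443115234375, 234.8821563720703), (57.72930908203125, 73.27182006835938), 82.14668273925781) [[321.8999938964844, 211.3000030517578], [394.5, 201.3000030517578], [402.29998779296875, 258.5], [329.79998779296875, 268.5]]
0.005 [[0.5277, -0.0471], [0.5563, -0.2926], [0.3647, -0.3092], [0.3376, -0.0686]] [ 0.44557987 -0.17916913]
0.03 [[0.5243, -0.0468], [0.5525, -0.2884], [0.3639, -0.3048], [0.3373, -0.068]] [ 0.44350819 -0.1767842 ]
0.012 [[0.5267, -0.047], [0.5552, -0.2914], [0.3645, -0.308], [0.3375, -0.0685]] [ 0.4449998  -0.17850135]
tray ((248.5850830078125, 229.8197479248047), (74.56948852539062, 58.40852355957031), 1.0416265726089478) [[210.8000030517578, 258.29998779296875], [211.8000030517578, 199.89999389648438], [286.3999938964844, 201.3000030517578], [285.29998779296875, 259.70001220703125]]
0.005 [[0.3797, 0.3219], [0.5743, 0.3216], [0.5642, 0.0714], [0.3696, 0.0769]] [0.47094503 0.19801897]
0.03 [[0.3787, 0.3163], [0.5702, 0.316], [0.5603, 0.0698], [0.3688, 0.0752]] [0.46847192 0.19443443]
0.012 [[0.3794, 0.3203], [0.5731, 0.32], [0.5631, 0.0709], [0.3694, 0.0764]] [0.47025256 0.1970153 ]
```

View pics/topz.png

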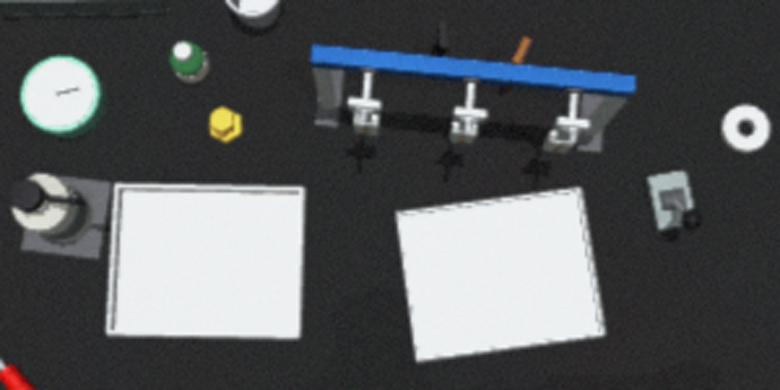

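```bash
python3 - <<'E'
from h import *
p=P("top")
z=lambda a,b:(170+a/2.6,130+b/2.6)
print("cam",ray("top",(0,0),p)[0])
print("ball",plane("top",z(690,218),.092,p)); 
for q in [(648,180),(688,172),(696,222),(655,230)]: print("base",plane("top",z(*q),.025,p)[:2])
print("cap",plane("top",z(28,195),.194,p),"scene",plane("scene",(448,257),.194))
for q in [(312,62),(634,90)]: print("railbot",plane("top",z(*q),.231,p)[:2])
for q in [(312,45),(635,75)]: print("railtopback",plane("top",z(*q),.259,p)[:2])
for q in [(365,103),(470,113),(572,123)]: print("eye top ~.255",plane("top",z(*q),.255,p)[:2])
o=state()
save("scene","sc1.png",(230,130,370,250),5.6)
save("wrist","w0.png")
print(P("wrist"))
K,R,t=P("wrist"); Rt=Ro.from_euler('xyz',o["tool_rot"]).as_matrix()
print("cam in tool",Rt.T@(-R.T@t-o["tool_pos"]),"\n",(R@Rt).round(3))
E
```

```text
cam [ 0.31467837 -0.02847475  1.58465272]
ball [ 0.49983152 -0.40614453  0.092     ]
base [ 0.55835763 -0.37227052]
base [ 0.56762749 -0.42433276]
base [ 0.50284069 -0.4304357 ]
base [ 0.49375755 -0.37744768]
cap [0.53010131 0.37082999 0.194     ] scene [0.54425003 0.38446389 0.194     ]
railbot [0.66912575 0.04506497]
railbot [ 0.62911585 -0.31703385]
railtopback [0.68117999 0.04331629]
railtopback [ 0.63958567 -0.31313023]
eye top ~.255 [ 0.61509792 -0.01405239]
eye top ~.255 [ 0.60137982 -0.12945134]
eye top ~.255 [ 0.58774577 -0.24142825]
t 0.15 pos [ 0.1364 -0.5067  0.2262] rpy [-1.7994e+02 -1.0000e-02  1.5060e+01] F [-0.8 -0.5 -0.1] op 0.0916
(array([[354.75058988,   0.        , 314.37489155],
       [  0.        , 354.75058988, 197.29826711],
       [  0.        ,   0.        ,   1.        ]]), array([[ 0.25956119, -0.96572614, -0.00100203],
       [-0.93510192, -0.25158918,  0.24957422],
       [-0.24127245, -0.06384278, -0.96835515]]), array([-0.52370444, -0.03117809,  0.38847456]))
cam in tool [ 0.06661595 -0.00078815 -0.15720724] 
 [[-0.     1.    -0.   ]
 [-0.968 -0.    -0.25 ]
 [-0.25   0.     0.968]]
```

View pics/sc1.png

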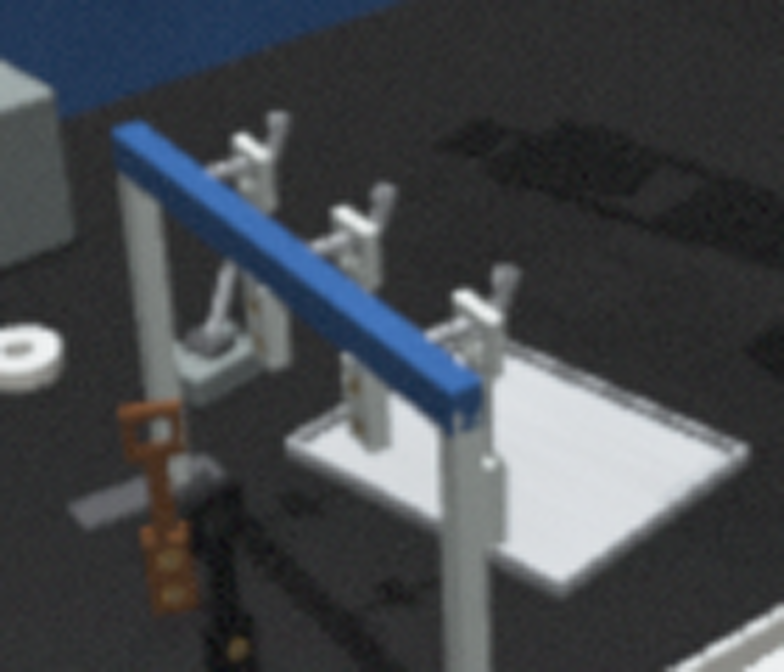

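{"api": "move_arm", "payload": {
  "deltas": [
    {"x": 0.055,"y": -0.003,"z": 0.005,"wz": 2,"hand": 0},
    {"x": 0.11,"y": -0.006,"z": 0.01,"wz": 4,"hand": 0},
    {"x": 0.165,"y": -0.009,"z": 0.015,"wz": 6,"hand": 0},
    {"x": 0.22,"y": -0.012,"z": 0.02,"wz": 8,"hand": 0},
    {"x": 0.275,"y": -0.014,"z": 0.026,"wz": 10,"hand": 0},
    {"x": 0.3185,"y": -0.016,"z": 0.026,"wz": 10,"hand": 0},
    {"x": 0.3185,"y": -0.016,"z": 0.026,"wz": 10,"hand": 0},
    {"x": 0.3185,"y": -0.016,"z": 0.026,"wz": 10,"hand": 0}
  ],
  "grip_force": 25
}}

```text
schema error: expected keys x, y, z, wx, wy, wz, hand
```

{"api": "move_arm", "payload": {
  "deltas": [
    {"z": 0.04,"hand": 0},
    {"z": 0.08,"hand": 0},
    {"z": 0.12,"hand": 0},
    {"z": 0.125,"hand": 0},
    {"z": 0.125,"hand": 0}
  ]
}}

```text
schema error: expected keys x, y, z, wx, wy, wz, hand
```

```bash
python3 - <<'E'
from h import *
state(); save("wrist","w1.png")
E
```

```text
t 0.25 pos [ 0.1364 -0.5068  0.2264] rpy [-179.96   -0.     15.06] F [-0.4  0.4  0.8] op 0.0919
```

View pics/w1.png

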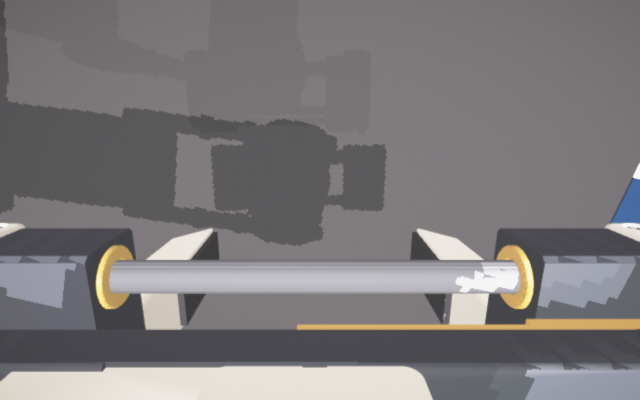

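The call was refused because every key is required. The wrist view shows only bench, with the fingers at the bottom of the frame.

{"api": "move_arm", "payload": {
  "deltas": [
    {"x": 0.055,"y": -0.003,"z": 0.005,"wx": 0,"wy": 0,"wz": 2,"hand": 0},
    {"x": 0.11,"y": -0.006,"z": 0.01,"wx": 0,"wy": 0,"wz": 4,"hand": 0},
    {"x": 0.165,"y": -0.009,"z": 0.015,"wx": 0,"wy": 0,"wz": 6,"hand": 0},
    {"x": 0.22,"y": -0.012,"z": 0.02,"wx": 0,"wy": 0,"wz": 8,"hand": 0},
    {"x": 0.275,"y": -0.014,"z": 0.026,"wx": 0,"wy": 0,"wz": 10,"hand": 0},
    {"x": 0.3185,"y": -0.016,"z": 0.026,"wx": 0,"wy": 0,"wz": 10,"hand": 0},
    {"x": 0.3185,"y": -0.016,"z": 0.026,"wx": 0,"wy": 0,"wz": 10,"hand": 0},
    {"x": 0.3185,"y": -0.016,"z": 0.026,"wx": 0,"wy": 0,"wz": 10,"hand": 0}
  ],
  "grip_force": 25
}}

```text
time: 1.3
tool_pos: [0.4393, -0.4088, 0.2005]
tool_rot: [-3.141, 0.001, 0.089]
contact_force: [0.4, 0.6, 0.3]
opening: 0.0161
```

```bash
python3 - <<'E'
from h import *
state(); save("wrist","w2.png")
E
```

```text
t 1.3 pos [ 0.4393 -0.4088  0.2005] rpy [-1.7999e+02  5.0000e-02  5.0800e+00] F [0.4 0.6 0.3] op 0.0161
```

View pics/w2.png

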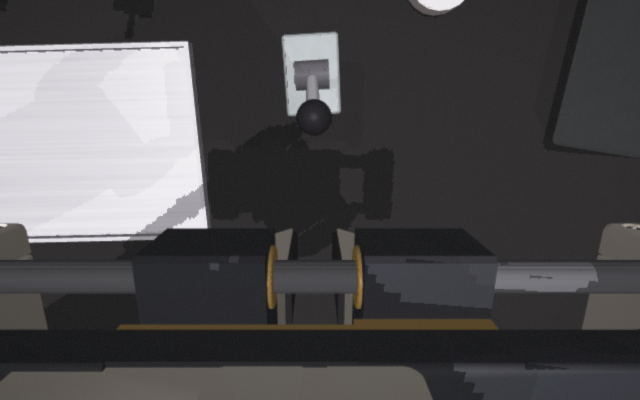

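The ball is at (314,118), straight ahead of the fingers, and the base is aligned with the tool. Now lower and push.

{"api": "move_arm", "payload": {
  "deltas": [
    {"x": 0,"y": 0,"z": 0.05,"wx": 0,"wy": 0,"wz": 0,"hand": 0},
    {"x": 0,"y": 0,"z": 0.1,"wx": 0,"wy": 0,"wz": 0,"hand": 0},
    {"x": 0,"y": 0,"z": 0.125,"wx": 0,"wy": 0,"wz": 0,"hand": 0},
    {"x": 0,"y": 0,"z": 0.125,"wx": 0,"wy": 0,"wz": 0,"hand": 0},
    {"x": 0.025,"y": 0,"z": 0.125,"wx": 0,"wy": 0,"wz": 0,"hand": 0},
    {"x": 0.045,"y": 0,"z": 0.125,"wx": 0,"wy": 0,"wz": 0,"hand": 0},
    {"x": 0.065,"y": 0,"z": 0.125,"wx": 0,"wy": 0,"wz": 0,"hand": 0},
    {"x": 0.08,"y": 0,"z": 0.125,"wx": 0,"wy": 0,"wz": 0,"hand": 0}
  ]
}}

```text
time: 2.35
tool_pos: [0.5202, -0.4028, 0.0778]
tool_rot: [3.139, -0.002, 0.088]
contact_force: [-0.5, -0.5, 0.1]
opening: 0.0005
```

{"api": "move_arm", "payload": {
  "deltas": [
    {"x": 0.01,"y": 0,"z": 0,"wx": 0,"wy": 0,"wz": 0,"hand": 0},
    {"x": 0.018,"y": 0,"z": 0,"wx": 0,"wy": 0,"wz": 0,"hand": 0},
    {"x": 0.022,"y": 0,"z": 0,"wx": 0,"wy": 0,"wz": 0,"hand": 0},
    {"x": 0.025,"y": 0,"z": 0,"wx": 0,"wy": 0,"wz": 0,"hand": 0},
    {"x": 0.025,"y": 0,"z": 0,"wx": 0,"wy": 0,"wz": 0,"hand": 0}
  ]
}}

```text
time: 2.98
tool_pos: [0.5444, -0.3996, 0.0757]
tool_rot: [3.142, 0.0, 0.088]
contact_force: [-0.4, -0.0, -0.4]
opening: 0.0002
```

{"api": "move_arm", "payload": {
  "deltas": [
    {"x": 0.004,"y": 0,"z": 0,"wx": 0,"wy": 0,"wz": 0,"hand": 0},
    {"x": 0.007,"y": 0,"z": 0,"wx": 0,"wy": 0,"wz": 0,"hand": 0},
    {"x": 0.01,"y": 0,"z": 0,"wx": 0,"wy": 0,"wz": 0,"hand": 0},
    {"x": 0.01,"y": 0,"z": 0,"wx": 0,"wy": 0,"wz": 0,"hand": 0}
  ]
}}

```text
time: 3.48
tool_pos: [0.5477, -0.3992, 0.0754]
tool_rot: [-3.138, 0.014, 0.088]
contact_force: [-25.7, -0.9, 9.6]
opening: 0.0002
```

```bash
python3 - <<'E'
from h import *
state(); save("wrist","w3.png",(160,0,480,200),2)
E
```

```text
t 3.48 pos [ 0.5477 -0.3992  0.0754] rpy [-179.78    0.78    5.03] F [-25.7  -0.9   9.6] op 0.0002
```

View pics/w3.png

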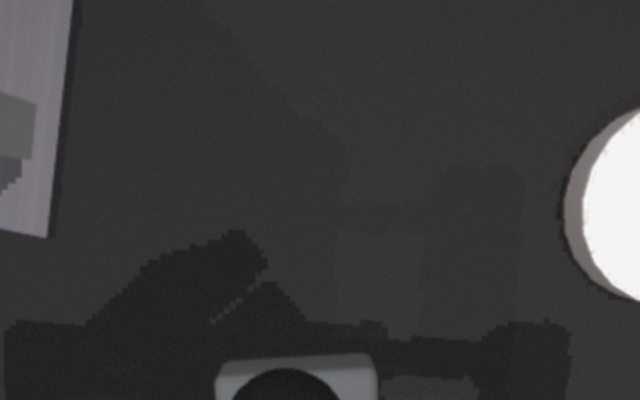

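The lever hit its stop (26 N, base and ball seen over at the far side). I back off, rise, and work out the turn to a level viewing pose.

{"api": "move_arm", "payload": {
  "deltas": [
    {"x": -0.03,"y": 0,"z": 0,"wx": 0,"wy": 0,"wz": 0,"hand": 0},
    {"x": -0.08,"y": 0,"z": 0,"wx": 0,"wy": 0,"wz": 0,"hand": 0},
    {"x": -0.12,"y": 0,"z": -0.03,"wx": 0,"wy": 0,"wz": 0,"hand": 0},
    {"x": -0.15,"y": 0,"z": -0.08,"wx": 0,"wy": 0,"wz": 0,"hand": 0.3},
    {"x": -0.15,"y": 0,"z": -0.12,"wx": 0,"wy": 0,"wz": 0,"hand": 0.6},
    {"x": -0.15,"y": 0,"z": -0.12,"wx": 0,"wy": 0,"wz": 0,"hand": 0.6}
  ]
}}

```text
time: 4.28
tool_pos: [0.4061, -0.4137, 0.1999]
tool_rot: [3.134, -0.005, 0.088]
contact_force: [-0.6, -0.2, -0.5]
opening: 0.026
```

```bash
cat >> h.py <<'E'
def pose(a,yaw):  # a: degrees below level
    y=np.radians(yaw); ex=np.array([np.cos(y),np.sin(y),0]); ey=np.array([-np.sin(y),np.cos(y),0]); a=np.radians(a)
    z=np.cos(a)*ex-np.array([0,0,np.sin(a)]); return np.column_stack([np.cross(-ey,z),-ey,z])
def delta(p1,R1,p0=None,R0=None):
    if p0 is None:
        o=monitor.observe(); p0=o["tool_pos"]; R0=Ro.from_euler('xyz',o["tool_rot"]).as_matrix()
    d=R0.T@(np.asarray(p1)-p0); w=np.degrees(Ro.from_matrix(R0.T@R1).as_rotvec()); print("xyz",d.round(4),"w",w.round(2)); return d,w
E
python3 - <<'E'
from h import *
state(); delta([.43,-.11,.16],pose(10,-6.5))
E
```

```text
t 4.28 pos [ 0.4061 -0.4137  0.1999] rpy [179.59  -0.28   5.01] F [-0.6 -0.2 -0.5] op 0.026
xyz [ 0.0502 -0.3007  0.038 ] w [-7.71 79.39  9.84]
```

{"api": "move_arm", "payload": {
  "deltas": [
    {"x": 0.006,"y": -0.038,"z": 0.005,"wx": -1,"wy": 10,"wz": 1.2,"hand": 0.6},
    {"x": 0.012,"y": -0.075,"z": 0.01,"wx": -2,"wy": 20,"wz": 2.5,"hand": 0.6},
    {"x": 0.018,"y": -0.113,"z": 0.014,"wx": -3,"wy": 30,"wz": 3.7,"hand": 0.6},
    {"x": 0.025,"y": -0.15,"z": 0.019,"wx": -3.9,"wy": 40,"wz": 5,"hand": 0.6},
    {"x": 0.031,"y": -0.188,"z": 0.024,"wx": -4.8,"wy": 50,"wz": 6.2,"hand": 0.6},
    {"x": 0.038,"y": -0.225,"z": 0.028,"wx": -5.8,"wy": 60,"wz": 7.4,"hand": 0.6},
    {"x": 0.044,"y": -0.263,"z": 0.033,"wx": -6.8,"wy": 70,"wz": 8.6,"hand": 0.6},
    {"x": 0.05,"y": -0.3,"z": 0.038,"wx": -7.7,"wy": 79.4,"wz": 9.8,"hand": 0.6}
  ]
}}

```text
time: 5.28
tool_pos: [0.4411, -0.1278, 0.1635]
tool_rot: [-3.05, -1.068, -0.064]
contact_force: [1.2, 1.2, 0.1]
opening: 0.0551
```

{"api": "move_arm", "payload": {
  "deltas": [
    {"x": 0,"y": 0,"z": 0,"wx": 0,"wy": 0,"wz": 0,"hand": 0.6},
    {"x": 0,"y": 0,"z": 0,"wx": 0,"wy": 0,"wz": 0,"hand": 0.6},
    {"x": 0,"y": 0,"z": 0,"wx": 0,"wy": 0,"wz": 0,"hand": 0.6}
  ]
}}

```text
time: 5.65
tool_pos: [0.4419, -0.1296, 0.1641]
tool_rot: [-3.052, -1.067, -0.06]
contact_force: [0.1, -0.6, -0.1]
opening: 0.0549
```

```bash
python3 - <<'E'
from h import *
state(); save("wrist","w4.png",None,1.25); print(monitor.observe()["qpos"].round(2))
E
```

```text
t 5.65 pos [ 0.4419 -0.1296  0.1641] rpy [-174.85  -61.12   -3.45] F [ 0.1 -0.6 -0.1] op 0.0549
[-1.08  0.35  2.6   1.92  0.99 -1.31]
```

View pics/w4.png

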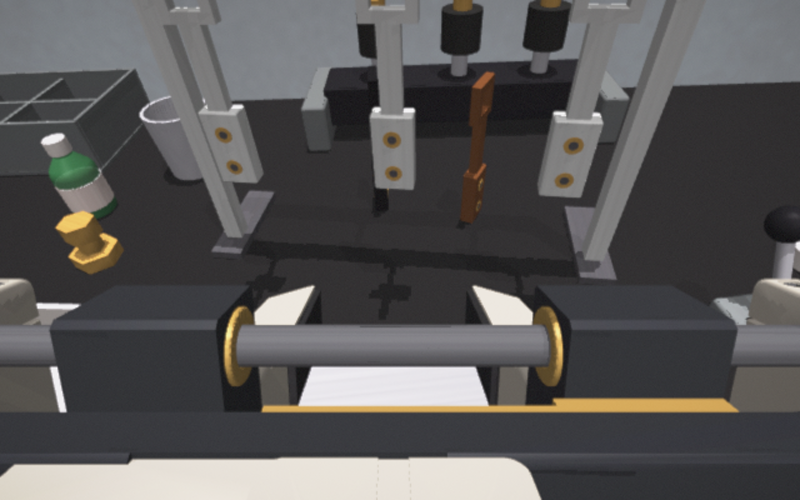

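The view shows three silver blocks, with bodies at about (231,144), (393,148) and (571,154) in the scaled picture. The pose stopped at 29° down with a folded wrist, so I will grasp at about 40° down instead. First I localise the blocks from this view.

```bash
python3 - <<'E'
from h import *
p=P("wrist")
for n,b,t in [("b2",[(225,184),(260,180)],[(202,107),(240,107)]),("b1",[(374,189),(415,189)],[(370,108),(416,108)]),("b0",[(540,193),(581,196)],[(556,112),(602,112)])]:
    for z,pts in((.111,b),(.167,t)): print(n,z,[plane("wrist",(u/1.25,v/1.25),z,p)[:2].round(4).tolist() for u,v in pts])
delta([.45,-.22,.25],pose(88,-10))
E
```

```text
b2 0.111 [[0.6056, 0.002], [0.6096, -0.0236]]
b2 0.167 [[0.6158, 0.0036], [0.6139, -0.0231]]
b1 0.111 [[0.5946, -0.11], [0.5933, -0.1394]]
b1 0.167 [[0.6061, -0.111], [0.604, -0.1407]]
b0 0.111 [[0.585, -0.2254], [0.5805, -0.2519]]
b0 0.167 [[0.5924, -0.2266], [0.5905, -0.2537]]
xyz [ 0.0817  0.0868 -0.0375] w [ -8.26 -58.79   8.49]
```

{"api": "move_arm", "payload": {
  "deltas": [
    {"x": 0.011,"y": 0.011,"z": -0.005,"wx": -1,"wy": -7.4,"wz": 1.1,"hand": 0.6},
    {"x": 0.02,"y": 0.022,"z": -0.01,"wx": -2.1,"wy": -14.7,"wz": 2.1,"hand": 0.6},
    {"x": 0.03,"y": 0.033,"z": -0.014,"wx": -3.1,"wy": -22,"wz": 3.2,"hand": 0.6},
    {"x": 0.04,"y": 0.043,"z": -0.019,"wx": -4.1,"wy": -29.4,"wz": 4.2,"hand": 0.6},
    {"x": 0.051,"y": 0.054,"z": -0.023,"wx": -5.2,"wy": -36.7,"wz": 5.3,"hand": 0.6},
    {"x": 0.061,"y": 0.065,"z": -0.028,"wx": -6.2,"wy": -44.1,"wz": 6.4,"hand": 0.6},
    {"x": 0.071,"y": 0.076,"z": -0.033,"wx": -7.2,"wy": -51.4,"wz": 7.4,"hand": 0.6},
    {"x": 0.082,"y": 0.087,"z": -0.038,"wx": -8.3,"wy": -58.8,"wz": 8.5,"hand": 0.6}
  ]
}}

```text
time: 6.7
tool_pos: [0.4485, -0.2213, 0.2518]
tool_rot: [-3.089, -0.244, -0.136]
contact_force: [0.4, 1.1, -0.6]
opening: 0.0549
```

```bash
python3 - <<'E'
from h import *
o=state(); print(o["qpos"].round(3)); delta([.45,-.22,.25],pose(88,-10))
E
```

```text
t 6.7 pos [ 0.4485 -0.2213  0.2518] rpy [-176.98  -13.97   -7.79] F [ 0.4  1.1 -0.6] op 0.0549
[-0.728  0.162  1.726  0.203  1.088  0.893]
xyz [ 0.0008 -0.0013  0.0022] w [ -3.32 -11.91   2.51]
```

{"api": "move_arm", "payload": {
  "deltas": [
    {"x": 0,"y": -0.001,"z": 0.002,"wx": -3,"wy": -10,"wz": 2,"hand": 0.6},
    {"x": 0.001,"y": -0.001,"z": 0.002,"wx": -3.3,"wy": -12,"wz": 2.5,"hand": 0.6},
    {"x": 0.001,"y": -0.001,"z": 0.002,"wx": -3.3,"wy": -12,"wz": 2.5,"hand": 0.6}
  ]
}}

```text
time: 7.08
tool_pos: [0.4517, -0.2186, 0.2485]
tool_rot: [-3.137, -0.038, -0.168]
contact_force: [1.0, 1.0, 0.0]
opening: 0.0551
```

```bash
python3 - <<'E'
from h import *
o=state(); print(o["qpos"].round(3)); delta([.515,-.232,.203],pose(40,-6.2))
E
```

```text
t 7.08 pos [ 0.4517 -0.2186  0.2485] rpy [-179.74   -2.18   -9.64] F [1. 1. 0.] op 0.0551
[-0.617  0.262  1.578  0.022  1.27   1.116]
xyz [0.0629 0.0028 0.0479] w [ 1.31 47.8  -3.29]
```

{"api": "move_arm", "payload": {
  "deltas": [
    {"x": 0.01,"y": 0,"z": 0.008,"wx": 0.2,"wy": 8,"wz": -0.6,"hand": 0.6},
    {"x": 0.021,"y": 0.001,"z": 0.016,"wx": 0.4,"wy": 16,"wz": -1.1,"hand": 0.6},
    {"x": 0.031,"y": 0.001,"z": 0.024,"wx": 0.6,"wy": 24,"wz": -1.6,"hand": 0.6},
    {"x": 0.042,"y": 0.002,"z": 0.032,"wx": 0.9,"wy": 32,"wz": -2.2,"hand": 0.6},
    {"x": 0.052,"y": 0.002,"z": 0.04,"wx": 1.1,"wy": 40,"wz": -2.7,"hand": 0.6},
    {"x": 0.063,"y": 0.003,"z": 0.048,"wx": 1.3,"wy": 47.8,"wz": -3.3,"hand": 0.6},
    {"x": 0.063,"y": 0.003,"z": 0.048,"wx": 1.3,"wy": 47.8,"wz": -3.3,"hand": 0.6},
    {"x": 0.063,"y": 0.003,"z": 0.048,"wx": 1.3,"wy": 47.8,"wz": -3.3,"hand": 0.6}
  ]
}}

```text
time: 8.07
tool_pos: [0.5129, -0.2328, 0.202]
tool_rot: [3.142, -0.872, -0.112]
contact_force: [1.0, 0.8, 0.6]
opening: 0.0553
```

```bash
python3 - <<'E'
from h import *
o=state(); print(o["qpos"].round(3)); delta([.515,-.232,.203],pose(40,-6.2))
save("wrist","w5.png",None,1.25)
E
```

```text
t 8.07 pos [ 0.5129 -0.2328  0.202 ] rpy [180.   -49.93  -6.44] F [1.  0.8 0.6] op 0.0553
[-0.875  0.215  2.181  1.515  0.558 -0.486]
xyz [ 0.002  -0.001   0.0009] w [ 0.18  0.07 -0.15]
```

View pics/w5.png

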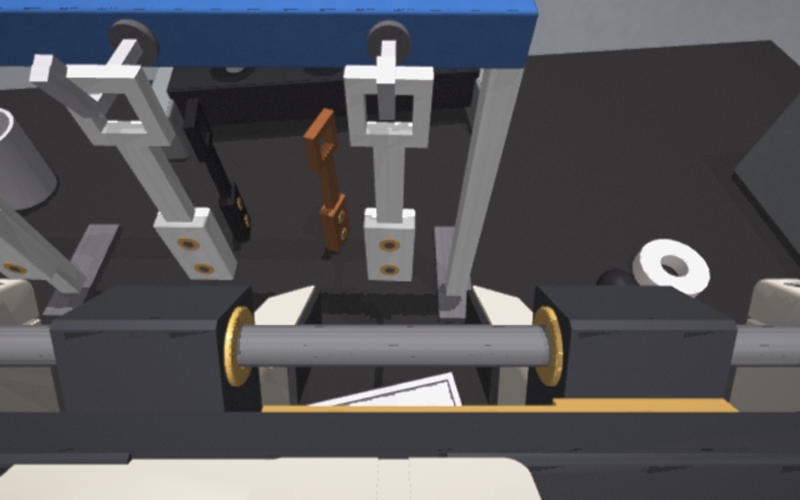

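Block 0 is centred: its face is at (365–414, 210–279), the hook 0 tip near (388,48) and the hook 1 tip near (43,68). Now the metric positions.

```bash
python3 - <<'E'
from h import *
p=P("wrist"); s=lambda u,v:(u/1.25,v/1.25)
for n,z,u,v in [("b0 bot",.111,368,279),("b0 bot",.111,410,279),("b0 top",.167,365,210),("b0 top",.167,414,210),("eye top front L",.255,346,67),("eye top front R",.255,433,67),("eye bot L",.221,350,143),("eye bot R",.221,428,143),
 ("tip0",.269,388,45),("tip1",.269,43,66),("railbot L",.231,0,67),("railbot R",.231,525,67),("railtop R",.259,535,12)]:
    print(n,plane("wrist",s(u,v),z,p)[:2].round(4))
E
```

```text
b0 bot [ 0.583  -0.2241]
b0 bot [ 0.5799 -0.2507]
b0 top [ 0.593  -0.2258]
b0 top [ 0.5899 -0.2525]
eye top front L [ 0.5905 -0.2229]
eye top front R [ 0.5867 -0.256 ]
eye bot L [ 0.5863 -0.2215]
eye bot R [ 0.5824 -0.2556]
tip0 [ 0.5799 -0.2381]
tip1 [ 0.5803 -0.1237]
railbot L [ 0.6471 -0.0588]
railbot R [ 0.6188 -0.3076]
railtop R [ 0.6151 -0.3038]
```

```bash
cat >> h.py <<'E'
YAW=-6.5; EX=np.array([np.cos(np.radians(YAW)),np.sin(np.radians(YAW)),0]); Z=np.array([0,0,1.])
def blk(bend,s,h,th,tx=.006,tz=-.104,a=40):
    """TCP pose with eye centre at s along rail x, h up from the bend, block tilted th; tx,tz tool tip in eye frame"""
    t=np.radians(th); bx=np.cos(t)*EX-np.sin(t)*Z; bz=np.sin(t)*EX+np.cos(t)*Z
    return bend+s*EX+h*Z+tx*bx+tz*bz, pose(a+th,YAW)
def rows(seq,p0=None,R0=None):
    for q in seq: delta(*q,p0,R0)
E
python3 - <<'E'
from h import *
delta([.598,-.2397,.134],pose(40,YAW))
E
```

```text
xyz [ 0.0035 -0.0028  0.109 ] w [-0.02  0.08  0.03]
```

{"api": "move_arm", "payload": {
  "deltas": [
    {"x": 0.001,"y": -0.001,"z": 0.025,"wx": 0,"wy": 0,"wz": 0,"hand": 0.6},
    {"x": 0.002,"y": -0.002,"z": 0.05,"wx": 0,"wy": 0,"wz": 0,"hand": 0.6},
    {"x": 0.003,"y": -0.003,"z": 0.075,"wx": 0,"wy": 0,"wz": 0,"hand": 0.6},
    {"x": 0.003,"y": -0.003,"z": 0.095,"wx": 0,"wy": 0,"wz": 0,"hand": 0.6},
    {"x": 0.0035,"y": -0.003,"z": 0.109,"wx": 0,"wy": 0,"wz": 0,"hand": 0.6},
    {"x": 0.0035,"y": -0.003,"z": 0.109,"wx": 0,"wy": 0,"wz": 0,"hand": 0.6},
    {"x": 0.0035,"y": -0.003,"z": 0.109,"wx": 0,"wy": 0,"wz": 0,"hand": 0.6}
  ]
}}

```text
time: 9.0
tool_pos: [0.5993, -0.2383, 0.1354]
tool_rot: [-3.141, -0.871, -0.11]
contact_force: [-0.3, 0.2, 0.2]
opening: 0.055
```

```bash
python3 - <<'E'
from h import *
o=state(); print(o["qpos"].round(3)); delta([.598,-.2397,.134],pose(40,YAW))
save("wrist","w6.png",(160,0,480,300),2)
E
```

```text
t 9.0 pos [ 0.5993 -0.2383  0.1354] rpy [-179.94  -49.92   -6.29] F [-0.3  0.2  0.2] op 0.055
[-0.72   0.462  2.059  1.869  0.478 -0.757]
xyz [-0.0018  0.0016  0.    ] w [-0.22  0.08  0.14]
```

View pics/w6.png

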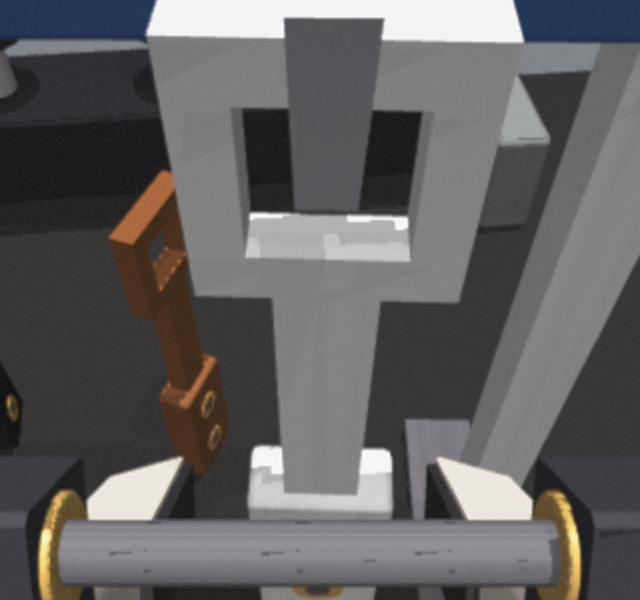

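The fingers straddle block 0 (body 250–392 between pads at 187 and 437). Grip it and compute the unhooking path.

{"api": "move_arm", "payload": {
  "deltas": [
    {"x": -0.0015,"y": 0.0015,"z": 0,"wx": 0,"wy": 0,"wz": 0,"hand": 0.4},
    {"x": -0.0015,"y": 0.0015,"z": 0,"wx": 0,"wy": 0,"wz": 0,"hand": 0.1},
    {"x": -0.0015,"y": 0.0015,"z": 0,"wx": 0,"wy": 0,"wz": 0,"hand": 0.1},
    {"x": -0.0015,"y": 0.0015,"z": 0,"wx": 0,"wy": 0,"wz": 0,"hand": 0.1},
    {"x": -0.0015,"y": 0.0015,"z": 0,"wx": 0,"wy": 0,"wz": 0,"hand": 0.1}
  ],
  "grip_force": 45
}}

```text
time: 9.68
tool_pos: [0.5987, -0.2395, 0.1337]
tool_rot: [-3.14, -0.871, -0.11]
contact_force: [-0.9, -1.2, 0.2]
opening: 0.0277
```

```bash
cat >> h.py <<'E'
def path(bend,p0,R0,tx=.006,tz=-.104,a=40,s0=.015):
    seq=[(s0,-.007,0),(s0,-.003,0),(s0,.000,0),(s0-.002,0,6),(s0-.004,0,12),(s0-.006,0,18),(s0-.008,0,24),(s0-.009,0,30),(s0-.010,.001,35),(.003,.001,40),(.002,.003,44)]
    u=np.array([-.4226,.906]); v=np.array([.906,.4226])
    for d in (.008,.015,.022,.029,.036,.044,.052): seq.append((*(u*d+v*.002),45))
    for q in seq:
        P1,R1=blk(bend,*q,tx,tz,a); d=R0.T@(P1-p0); w=np.degrees(Ro.from_matrix(R0.T@R1).as_rotvec())
        print(np.round(q,4),"x %.4f y %.4f z %.4f"%tuple(d),"w",w.round(1))
E
python3 - <<'E'
from h import *
o=state()
bend=np.array([.577,-.237,.245]); 
p0,R0=blk(bend,.015,-.007,0); print(p0); path(bend,p0,R0)
E
```

```text
t 9.68 pos [ 0.5987 -0.2395  0.1337] rpy [-179.89  -49.92   -6.3 ] F [-0.9 -1.2  0.2] op 0.0277
[ 0.59786501 -0.23937727  0.134     ]
[ 0.015 -0.007  0.   ] x 0.0000 y 0.0000 z 0.0000 w [0. 0. 0.]
[ 0.015 -0.003  0.   ] x 0.0031 y 0.0000 z -0.0026 w [0. 0. 0.]
[0.015 0.    0.   ] x 0.0054 y 0.0000 z -0.0045 w [0. 0. 0.]
[0.013 0.    6.   ] x -0.0030 y 0.0000 z -0.0143 w [ 0. -6.  0.]
[1.1e-02 0.0e+00 1.2e+01] x -0.0104 y 0.0000 z -0.0249 w [  0. -12.   0.]
[9.0e-03 0.0e+00 1.8e+01] x -0.0169 y 0.0000 z -0.0360 w [ -0. -18.   0.]
[7.0e-03 0.0e+00 2.4e+01] x -0.0223 y 0.0000 z -0.0476 w [  0. -24.  -0.]
[6.e-03 0.e+00 3.e+01] x -0.0260 y 0.0000 z -0.0589 w [  0. -30.   0.]
[5.0e-03 1.0e-03 3.5e+01] x -0.0276 y -0.0000 z -0.0692 w [  0. -35.   0.]
[3.e-03 1.e-03 4.e+01] x -0.0298 y 0.0000 z -0.0798 w [  0. -40.   0.]
[2.0e-03 3.0e-03 4.4e+01] x -0.0290 y 0.0000 z -0.0891 w [  0. -44.   0.]
[-1.6e-03  8.1e-03  4.5e+01] x -0.0274 y 0.0000 z -0.0969 w [  0. -45.   0.]
[-4.50e-03  1.44e-02  4.50e+01] x -0.0244 y 0.0000 z -0.1033 w [  0. -45.   0.]
[-7.50e-03  2.08e-02  4.50e+01] x -0.0215 y 0.0000 z -0.1096 w [  0. -45.   0.]
[-1.04e-02  2.71e-02  4.50e+01] x -0.0185 y 0.0000 z -0.1160 w [  0. -45.   0.]
[-1.34e-02  3.35e-02  4.50e+01] x -0.0156 y 0.0000 z -0.1223 w [  0. -45.   0.]
[-1.68e-02  4.07e-02  4.50e+01] x -0.0122 y 0.0000 z -0.1295 w [  0. -45.   0.]
[-2.02e-02  4.80e-02  4.50e+01] x -0.0088 y 0.0000 z -0.1368 w [  0. -45.   0.]
```

{"api": "move_arm", "payload": {
  "deltas": [
    {"x": 0.003,"y": 0,"z": -0.0025,"wx": 0,"wy": 0,"wz": 0,"hand": 0.1},
    {"x": 0.0055,"y": 0,"z": -0.0045,"wx": 0,"wy": 0,"wz": 0,"hand": 0.1},
    {"x": -0.003,"y": 0,"z": -0.0143,"wx": 0,"wy": -6,"wz": 0,"hand": 0.1},
    {"x": -0.0104,"y": 0,"z": -0.025,"wx": 0,"wy": -12,"wz": 0,"hand": 0.1},
    {"x": -0.017,"y": 0,"z": -0.036,"wx": 0,"wy": -18,"wz": 0,"hand": 0.1},
    {"x": -0.0223,"y": 0,"z": -0.0476,"wx": 0,"wy": -24,"wz": 0,"hand": 0.1},
    {"x": -0.026,"y": 0,"z": -0.059,"wx": 0,"wy": -30,"wz": 0,"hand": 0.1},
    {"x": -0.026,"y": 0,"z": -0.059,"wx": 0,"wy": -30,"wz": 0,"hand": 0.1}
  ]
}}

```text
time: 10.68
tool_pos: [0.536, -0.2335, 0.1522]
tool_rot: [3.141, -0.343, -0.11]
contact_force: [0.8, 1.3, -1.8]
opening: 0.0277
```

```bash
python3 - <<'E'
from h import *
o=state(); bend=np.array([.577,-.237,.245]); delta(*blk(bend,.006,0,30)); print(o["qpos"].round(2)); p0,R0=blk(bend,.006,0,30); path(bend,p0,R0)
E
```

```text
t 10.68 pos [ 0.536  -0.2335  0.1522] rpy [179.95 -19.66  -6.33] F [ 0.8  1.3 -1.8] op 0.0277
xyz [ 0.0002 -0.0012  0.0003] w [-0.01  0.34  0.16]
[-0.63  0.37  1.77  0.26  0.72  0.88]
[ 0.015 -0.007  0.   ] x 0.0519 y -0.0000 z 0.0380 w [-0. 30. -0.]
[ 0.015 -0.003  0.   ] x 0.0533 y -0.0000 z 0.0342 w [-0. 30. -0.]
[0.015 0.    0.   ] x 0.0543 y -0.0000 z 0.0314 w [-0. 30. -0.]
[0.013 0.    6.   ] x 0.0422 y 0.0000 z 0.0271 w [-0. 24. -0.]
[1.1e-02 0.0e+00 1.2e+01] x 0.0305 y 0.0000 z 0.0216 w [-0. 18. -0.]
[9.0e-03 0.0e+00 1.8e+01] x 0.0193 y 0.0000 z 0.0152 w [-0. 12.  0.]
[7.0e-03 0.0e+00 2.4e+01] x 0.0088 y 0.0000 z 0.0079 w [-0.  6. -0.]
[6.e-03 0.e+00 3.e+01] x 0.0000 y 0.0000 z 0.0000 w [0. 0. 0.]
[5.0e-03 1.0e-03 3.5e+01] x -0.0065 y -0.0000 z -0.0082 w [-0. -5. -0.]
[3.e-03 1.e-03 4.e+01] x -0.0137 y 0.0000 z -0.0162 w [ -0. -10.  -0.]
[2.0e-03 3.0e-03 4.4e+01] x -0.0178 y 0.0000 z -0.0246 w [ -0. -14.  -0.]
[-1.6e-03  8.1e-03  4.5e+01] x -0.0203 y 0.0000 z -0.0322 w [ -0. -15.  -0.]
[-4.50e-03  1.44e-02  4.50e+01] x -0.0209 y 0.0000 z -0.0392 w [ -0. -15.  -0.]
[-7.50e-03  2.08e-02  4.50e+01] x -0.0215 y 0.0000 z -0.0462 w [ -0. -15.  -0.]
[-1.04e-02  2.71e-02  4.50e+01] x -0.0221 y 0.0000 z -0.0532 w [ -0. -15.  -0.]
[-1.34e-02  3.35e-02  4.50e+01] x -0.0227 y 0.0000 z -0.0601 w [ -0. -15.  -0.]
[-1.68e-02  4.07e-02  4.50e+01] x -0.0234 y 0.0000 z -0.0681 w [ -0. -15.  -0.]
[-2.02e-02  4.80e-02  4.50e+01] x -0.0241 y 0.0000 z -0.0761 w [ -0. -15.  -0.]
```

{"api": "move_arm", "payload": {
  "deltas": [
    {"x": -0.0065,"y": 0,"z": -0.008,"wx": 0,"wy": -5,"wz": 0,"hand": 0.1},
    {"x": -0.0137,"y": 0,"z": -0.016,"wx": 0,"wy": -10,"wz": 0,"hand": 0.1},
    {"x": -0.0178,"y": 0,"z": -0.0246,"wx": 0,"wy": -14,"wz": 0,"hand": 0.1},
    {"x": -0.0203,"y": 0,"z": -0.032,"wx": 0,"wy": -15,"wz": 0,"hand": 0.1},
    {"x": -0.021,"y": 0,"z": -0.039,"wx": 0,"wy": -15,"wz": 0,"hand": 0.1},
    {"x": -0.0215,"y": 0,"z": -0.046,"wx": 0,"wy": -15,"wz": 0,"hand": 0.1},
    {"x": -0.0221,"y": 0,"z": -0.053,"wx": 0,"wy": -15,"wz": 0,"hand": 0.1},
    {"x": -0.0221,"y": 0,"z": -0.053,"wx": 0,"wy": -15,"wz": 0,"hand": 0.1}
  ]
}}

```text
time: 11.68
tool_pos: [0.4985, -0.2288, 0.1947]
tool_rot: [-3.141, -0.087, -0.109]
contact_force: [-0.4, -0.3, -1.5]
opening: 0.0273
```

```bash
python3 - <<'E'
from h import *
o=state()
save("wrist","w7.png",(160,0,480,300),2)
E
```

```text
t 11.68 pos [ 0.4985 -0.2288  0.1947] rpy [-179.96   -4.98   -6.23] F [-0.4 -0.3 -1.5] op 0.0273
```

View pics/w7.png

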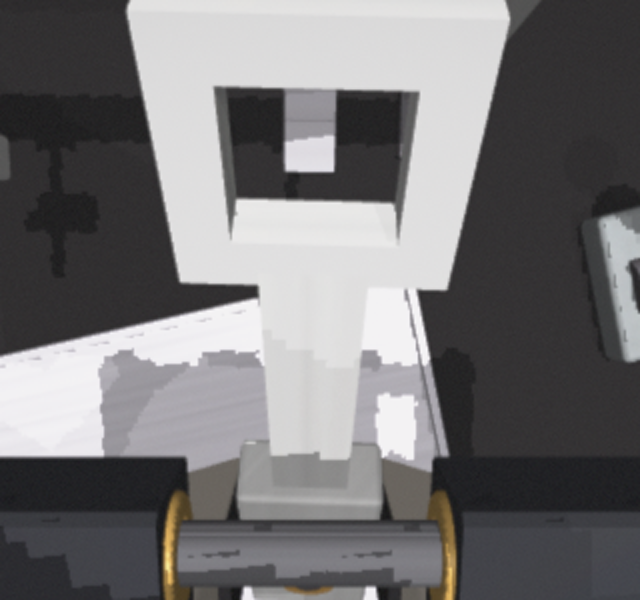

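The hook tip shows free inside the window at (310,130). I back the eye off fully and withdraw towards the robot.

{"api": "move_arm", "payload": {
  "deltas": [
    {"x": -0.001,"y": 0,"z": -0.01,"wx": 0,"wy": 0,"wz": 0,"hand": 0.1},
    {"x": -0.0015,"y": 0,"z": -0.018,"wx": 0,"wy": 0,"wz": 0,"hand": 0.1},
    {"x": -0.005,"y": 0,"z": -0.03,"wx": 0,"wy": 0,"wz": 0,"hand": 0.1},
    {"x": -0.025,"y": 0,"z": -0.045,"wx": 0,"wy": 0,"wz": 0,"hand": 0.1},
    {"x": -0.06,"y": 0,"z": -0.05,"wx": 0,"wy": 0,"wz": 0,"hand": 0.1},
    {"x": -0.09,"y": 0,"z": -0.05,"wx": 0,"wy": 0,"wz": 0,"hand": 0.1},
    {"x": -0.09,"y": 0,"z": -0.05,"wx": 0,"wy": 0,"wz": 0,"hand": 0.1}
  ]
}}

```text
time: 12.6
tool_pos: [0.4037, -0.2182, 0.2369]
tool_rot: [-3.141, -0.086, -0.11]
contact_force: [-0.3, -0.3, -1.6]
opening: 0.0279
```

```bash
python3 - <<'E'
from h import *
o=state(); print(o["qpos"].round(2)); delta([.415,.25,.20],pose(105,-2))
E
```

```text
t 12.6 pos [ 0.4037 -0.2182  0.2369] rpy [-179.95   -4.92   -6.28] F [-0.3 -0.3 -1.6] op 0.0279
[-0.7   0.17  1.74  0.05  1.17  0.96]
xyz [-0.0429 -0.4666  0.0338] w [ -0.43 -19.91  -4.27]
```

{"api": "move_arm", "payload": {
  "deltas": [
    {"x": -0.005,"y": -0.05,"z": 0,"wx": 0,"wy": -2.5,"wz": -0.5,"hand": 0.1},
    {"x": -0.011,"y": -0.108,"z": 0,"wx": -0.1,"wy": -5,"wz": -1,"hand": 0.1},
    {"x": -0.016,"y": -0.166,"z": 0,"wx": -0.2,"wy": -7.5,"wz": -1.6,"hand": 0.1},
    {"x": -0.021,"y": -0.225,"z": 0.005,"wx": -0.2,"wy": -10,"wz": -2.1,"hand": 0.1},
    {"x": -0.027,"y": -0.283,"z": 0.01,"wx": -0.3,"wy": -12.5,"wz": -2.7,"hand": 0.1},
    {"x": -0.032,"y": -0.342,"z": 0.018,"wx": -0.3,"wy": -15,"wz": -3.2,"hand": 0.1},
    {"x": -0.038,"y": -0.4,"z": 0.026,"wx": -0.4,"wy": -17.5,"wz": -3.7,"hand": 0.1},
    {"x": -0.043,"y": -0.45,"z": 0.034,"wx": -0.4,"wy": -20,"wz": -4.3,"hand": 0.1}
  ]
}}

```text
time: 13.6
tool_pos: [0.4146, 0.2361, 0.1993]
tool_rot: [-3.14, 0.263, -0.031]
contact_force: [0.8, -0.5, -0.6]
opening: 0.0281
```

{"api": "move_arm", "payload": {
  "deltas": [
    {"x": 0,"y": -0.01,"z": 0,"wx": 0,"wy": 0,"wz": 0,"hand": 0.1},
    {"x": 0,"y": -0.016,"z": 0,"wx": 0,"wy": 0,"wz": 0,"hand": 0.1},
    {"x": 0,"y": -0.016,"z": 0,"wx": 0,"wy": 0,"wz": 0,"hand": 0.1}
  ]
}}

```text
time: 13.98
tool_pos: [0.4149, 0.2487, 0.1996]
tool_rot: [-3.141, 0.262, -0.034]
contact_force: [-0.3, -0.8, -0.9]
opening: 0.0274
```

```bash
python3 - <<'E'
from h import *
o=state(); print(o["qpos"].round(2)); 
for z,a in((.06,112),(.014,114)): delta([.417,.25,z],pose(a,-2))
save("wrist","w8.png",None,1.25)
E
```

```text
t 13.97 pos [0.4149 0.2487 0.1996] rpy [-179.94   15.03   -1.93] F [-0.3 -0.8 -0.9] op 0.0274
[0.32 0.43 1.5  0.09 1.46 1.9 ]
xyz [ 0.0381 -0.0012  0.1343] w [-0.03 -6.97  0.07]
xyz [ 0.0501 -0.0012  0.1787] w [-0.03 -8.97  0.07]
```

View pics/w8.png

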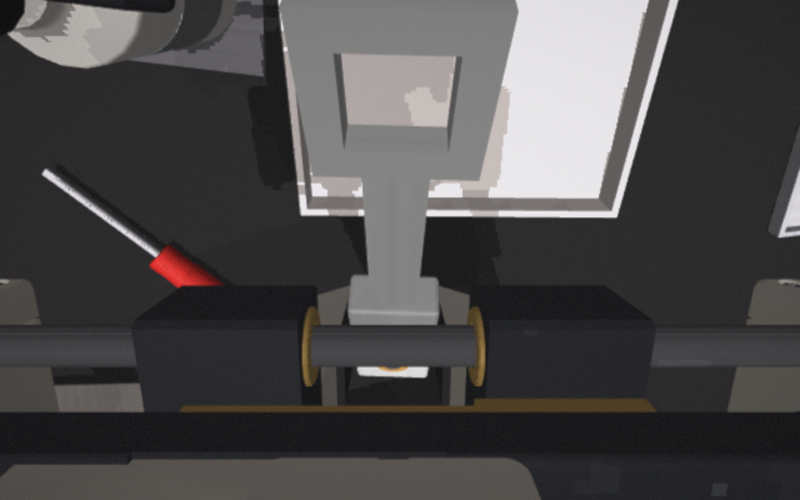

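Block 0 is held and the wash tray's near rim runs (302,213)–(616,215) with its right side at x≈616–678. I compute the rim from this.

```bash
python3 - <<'E'
from h import *
p=P("wrist"); s=lambda u,v:(u/1.25,v/1.25)
for u,v in [(302,215),(616,216),(676,0),(311,196),(601,198)]: print(plane("wrist",s(u,v),.03,p)[:2].round(4))
E
```

```text
[0.378  0.3196]
[0.3691 0.0821]
[0.5119 0.0767]
[0.3932 0.3109]
[0.3843 0.0963]
```

{"api": "move_arm", "payload": {
  "deltas": [
    {"x": 0.012,"y": 0.004,"z": 0.035,"wx": 0,"wy": -2,"wz": 0,"hand": 0.1},
    {"x": 0.022,"y": 0.004,"z": 0.07,"wx": 0,"wy": -4,"wz": 0,"hand": 0.1},
    {"x": 0.032,"y": 0.004,"z": 0.105,"wx": 0,"wy": -6,"wz": 0,"hand": 0.1},
    {"x": 0.042,"y": 0.004,"z": 0.134,"wx": 0,"wy": -7,"wz": 0,"hand": 0.1},
    {"x": 0.048,"y": 0.004,"z": 0.156,"wx": 0,"wy": -8,"wz": 0,"hand": 0.1},
    {"x": 0.052,"y": 0.004,"z": 0.17,"wx": 0,"wy": -9,"wz": 0,"hand": 0.1},
    {"x": 0.053,"y": 0.004,"z": 0.175,"wx": 0,"wy": -9,"wz": 0,"hand": 0.1},
    {"x": 0.053,"y": 0.004,"z": 0.175,"wx": 0,"wy": -9,"wz": 0,"hand": 0.1}
  ]
}}

```text
time: 15.02
tool_pos: [0.4203, 0.2451, 0.0168]
tool_rot: [-3.14, 0.42, -0.033]
contact_force: [-0.0, 0.0, -0.8]
opening: 0.0278
```

```bash
python3 - <<'E'
from h import *
o=state(); print(o["qpos"].round(2))
E
```

```text
t 15.03 pos [0.4203 0.2451 0.0168] rpy [-179.93   24.05   -1.9 ] F [-0.   0.  -0.8] op 0.0278
[0.28 0.75 1.56 0.14 1.24 1.82]
```

{"api": "move_arm", "payload": {
  "deltas": [
    {"x": 0.001,"y": 0,"z": 0.002,"wx": 0,"wy": 0,"wz": 0,"hand": 0.1},
    {"x": 0.001,"y": 0,"z": 0.003,"wx": 0,"wy": 0,"wz": 0,"hand": 0.25},
    {"x": 0.001,"y": 0,"z": 0.003,"wx": 0,"wy": 0,"wz": 0,"hand": 0.45},
    {"x": 0.001,"y": 0,"z": 0.003,"wx": 0,"wy": 0,"wz": 0,"hand": 0.45},
    {"x": 0,"y": 0,"z": 0,"wx": 0,"wy": 0,"wz": 0,"hand": 0.45},
    {"x": -0.005,"y": 0,"z": -0.03,"wx": 0,"wy": 5,"wz": 0,"hand": 0.45},
    {"x": -0.02,"y": 0,"z": -0.08,"wx": 0,"wy": 12,"wz": 0,"hand": 0.45},
    {"x": -0.04,"y": 0,"z": -0.13,"wx": 0,"wy": 20,"wz": 0,"hand": 0.45}
  ]
}}

```text
time: 16.02
tool_pos: [0.4373, 0.2444, 0.153]
tool_rot: [-3.14, 0.067, -0.034]
contact_force: [1.1, -0.1, 0.8]
opening: 0.0412
```

```bash
python3 - <<'E'
from h import *
o=state(); print(o["qpos"].round(2)); save("wrist","w9.png"); save("top","t9.png",(190,180,310,280),5)
R0=pose(94,-2)
delta([.43,-.05,.22],pose(90,-6.5))
E
```

```text
t 16.02 pos [0.4373 0.2444 0.153 ] rpy [-179.93    3.84   -1.95] F [ 1.1 -0.1  0.8] op 0.0412
[0.34 0.4  1.65 0.03 1.15 1.93]
xyz [-0.0023  0.2957 -0.0636] w [-0.18  3.33  4.69]
```

View pics/w9.png

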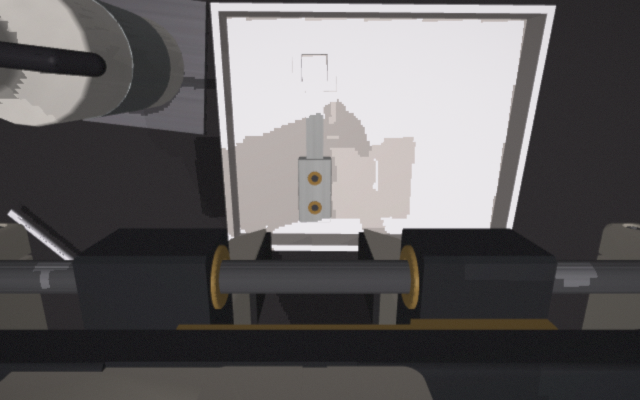

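Block 0 lies flat in the tray (body at (315,188)). On to block 1.

{"api": "move_arm", "payload": {
  "deltas": [
    {"x": 0,"y": 0.055,"z": -0.02,"wx": 0,"wy": 0.5,"wz": 0.8,"hand": 0.45},
    {"x": 0,"y": 0.11,"z": -0.04,"wx": 0,"wy": 1,"wz": 1.6,"hand": 0.5},
    {"x": -0.001,"y": 0.165,"z": -0.064,"wx": 0,"wy": 1.5,"wz": 2.4,"hand": 0.6},
    {"x": -0.002,"y": 0.22,"z": -0.064,"wx": 0,"wy": 2.2,"wz": 3.2,"hand": 0.6},
    {"x": -0.002,"y": 0.275,"z": -0.064,"wx": -0.2,"wy": 2.8,"wz": 4,"hand": 0.6},
    {"x": -0.002,"y": 0.325,"z": -0.064,"wx": -0.2,"wy": 3.3,"wz": 4.7,"hand": 0.6},
    {"x": -0.002,"y": 0.336,"z": -0.064,"wx": -0.2,"wy": 3.3,"wz": 4.7,"hand": 0.6},
    {"x": -0.002,"y": 0.336,"z": -0.064,"wx": -0.2,"wy": 3.3,"wz": 4.7,"hand": 0.6}
  ]
}}

```text
time: 17.12
tool_pos: [0.4278, -0.0915, 0.2147]
tool_rot: [3.136, 0.015, -0.117]
contact_force: [-0.2, 0.6, 1.0]
opening: 0.0552
```

```bash
python3 - <<'E'
from h import *
o=state(); print(o["qpos"].round(2)); delta([.527,-.1156,.205],pose(40,YAW))
E
```

```text
t 17.12 pos [ 0.4278 -0.0915  0.2147] rpy [179.7    0.84  -6.69] F [-0.2  0.6  1. ] op 0.0552
[-0.38  0.2   1.76 -0.01  1.2   1.31]
xyz [0.1014 0.0123 0.0083] w [ 3.600e-01  5.084e+01 -4.000e-02]
```

{"api": "move_arm", "payload": {
  "deltas": [
    {"x": 0.015,"y": 0.002,"z": 0.001,"wx": 0,"wy": 8,"wz": 0,"hand": 0.6},
    {"x": 0.032,"y": 0.004,"z": 0.002,"wx": 0,"wy": 17,"wz": 0,"hand": 0.6},
    {"x": 0.049,"y": 0.006,"z": 0.004,"wx": 0.1,"wy": 26,"wz": 0,"hand": 0.6},
    {"x": 0.066,"y": 0.008,"z": 0.005,"wx": 0.2,"wy": 35,"wz": 0,"hand": 0.6},
    {"x": 0.084,"y": 0.01,"z": 0.007,"wx": 0.3,"wy": 43,"wz": 0,"hand": 0.6},
    {"x": 0.101,"y": 0.012,"z": 0.008,"wx": 0.4,"wy": 50.8,"wz": 0,"hand": 0.6},
    {"x": 0.101,"y": 0.012,"z": 0.008,"wx": 0.4,"wy": 50.8,"wz": 0,"hand": 0.6},
    {"x": 0.101,"y": 0.012,"z": 0.008,"wx": 0.4,"wy": 50.8,"wz": 0,"hand": 0.6}
  ]
}}

```text
time: 18.12
tool_pos: [0.5269, -0.1002, 0.2077]
tool_rot: [-3.102, -0.838, -0.11]
contact_force: [0.0, -0.5, 0.3]
opening: 0.0549
```

```bash
python3 - <<'E'
from h import *
o=state(); print(o["qpos"].round(2)); delta([.611,-.1251,.134],pose(40,YAW))
im,p=save("wrist","w10.png")
# bright columns of the body ahead: print row profiles
g=cv2.cvtColor(im,cv2.COLOR_BGR2GRAY)
X=np.array([.605,-.1244,.139]); 
for dz in (.028,0,-.028):
    f=X-.007*EX+dz*Z; u,v=proj("wrist",f,p); r=g[int(v),int(u)-60:int(u)+60]; print("pred",round(u),round(v),[int(i+int(u)-60) for i in np.where(r>110)[0][[0,-1]]] if (r>110).any() else None)
c=g[:230,int(u)]; print("col",[(i,int(c[i])) for i in range(60,230,4)])
E
```

```text
t 18.12 pos [ 0.5269 -0.1002  0.2077] rpy [-177.73  -48.04   -6.29] F [ 0.  -0.5  0.3] op 0.0549
[-0.54  0.12  2.25  1.59  0.36 -0.33]
xyz [0.0028 0.02   0.1128] w [-2.43  1.96  0.1 ]
pred 343 177 [324, 364]
pred 341 199 [325, 361]
pred 340 218 [324, 358]
col [(60, 246), (64, 246), (68, 228), (72, 126), (76, 124), (80, 94), (84, 29), (88, 28), (92, 38), (96, 36), (100, 94), (104, 179), (108, 179), (112, 128), (116, 127), (120, 125), (124, 126), (128, 128), (132, 130), (136, 131), (140, 131), (144, 130), (148, 131), (152, 131), (156, 131), (160, 132), (164, 131), (168, 132), (172, 131), (176, 131), (180, 208), (184, 132), (188, 133), (192, 97), (196, 65), (200, 127), (204, 132), (208, 133), (212, 75), (216, 89), (220, 132), (224, 57), (228, 52)]
```

{"api": "move_arm", "payload": {
  "deltas": [
    {"x": 0,"y": 0,"z": 0,"wx": 0,"wy": 0,"wz": 0,"hand": 0.6},
    {"x": 0,"y": 0,"z": 0,"wx": 0,"wy": 0,"wz": 0,"hand": 0.6},
    {"x": 0,"y": 0,"z": 0,"wx": 0,"wy": 0,"wz": 0,"hand": 0.6}
  ]
}}

```text
time: 18.55
tool_pos: [0.5267, -0.1016, 0.2081]
tool_rot: [-3.103, -0.837, -0.11]
contact_force: [0.2, -0.8, -0.2]
opening: 0.0551
```

```bash
cat >> h.py <<'E'
def chk(X):
    im,p=save("wrist","chk.png"); g=cv2.cvtColor(im,cv2.COLOR_BGR2GRAY)
    for dz in (.024,.005):
        u,v=proj("wrist",X-.007*EX+dz*Z,p); r=np.where(g[int(v),int(u)-50:int(u)+50]>110)[0]+int(u)-50; print("pred u %.0f v %.0f"%(u,v),"seen",r[[0,-1]],"mid",(r[0]+r[-1])/2)
    u,v=proj("wrist",X-.007*EX+.028*Z,p); u2,v2=proj("wrist",X-.007*EX-.028*Z,p); print("pred top",v,"bot",v2)
    um=int((r[0]+r[-1])/2)+12; c=g[:,um].astype(int); e=[(i,c[i+1]-c[i-1]) for i in range(int(v)-15,int(v2)+15) if abs(c[i+1]-c[i-1])>20]; print("edges",e)
E
python3 - <<'E'
from h import *
o=state(); print(o["qpos"].round(2)); delta([.611,-.1251,.134],pose(40,YAW))
chk(np.array([.605,-.1244,.139]))
E
```

```text
t 18.55 pos [ 0.5267 -0.1016  0.2081] rpy [-177.81  -47.96   -6.3 ] F [ 0.2 -0.8 -0.2] op 0.0551
[-0.55  0.12  2.25  1.58  0.36 -0.32]
xyz [0.0028 0.0184 0.1131] w [-2.34  2.05  0.09]
pred u 340 v 180 seen [322 362] mid 342.0
pred u 339 v 196 seen [322 359] mid 340.5
pred top 176.86280791226048 bot 217.94947387237792
edges [(177, np.int64(25)), (178, np.int64(41)), (179, np.int64(24)), (181, np.int64(-30)), (182, np.int64(-68)), (183, np.int64(-52)), (221, np.int64(-63)), (222, np.int64(-64))]
```

{"api": "move_arm", "payload": {
  "deltas": [
    {"x": 0,"y": 0.006,"z": 0.013,"wx": -0.8,"wy": 0.6,"wz": 0,"hand": 0.6},
    {"x": 0,"y": 0.012,"z": 0.026,"wx": -1.6,"wy": 1.3,"wz": 0,"hand": 0.6},
    {"x": 0.001,"y": 0.018,"z": 0.04,"wx": -2.3,"wy": 2,"wz": 0,"hand": 0.6},
    {"x": 0.001,"y": 0.018,"z": 0.04,"wx": -2.3,"wy": 2,"wz": 0,"hand": 0.6},
    {"x": 0.001,"y": 0.018,"z": 0.04,"wx": -2.3,"wy": 2,"wz": 0,"hand": 0.6}
  ]
}}

```text
time: 19.23
tool_pos: [0.5552, -0.1215, 0.1814]
tool_rot: [3.141, -0.871, -0.112]
contact_force: [0.6, 0.7, 0.2]
opening: 0.0551
```

```bash
python3 - <<'E'
from h import *
o=state(); print(o["qpos"].round(2)); delta([.608,-.1248,.134],pose(40,YAW))
E
```

```text
t 19.23 pos [ 0.5552 -0.1215  0.1814] rpy [179.97 -49.93  -6.41] F [0.6 0.7 0.2] op 0.0551
[-0.53  0.24  2.24  2.04  0.35 -0.77]
xyz [-0.0022 -0.0026  0.071 ] w [-0.04  0.07  0.06]
```

{"api": "move_arm", "payload": {
  "deltas": [
    {"x": -0.001,"y": -0.001,"z": 0.025,"wx": 0,"wy": 0,"wz": 0,"hand": 0.6},
    {"x": -0.002,"y": -0.0015,"z": 0.05,"wx": 0,"wy": 0,"wz": 0,"hand": 0.6},
    {"x": -0.002,"y": -0.0015,"z": 0.071,"wx": 0,"wy": 0,"wz": 0,"hand": 0.6},
    {"x": -0.002,"y": -0.0015,"z": 0.071,"wx": 0,"wy": 0,"wz": 0,"hand": 0.6},
    {"x": -0.002,"y": -0.0015,"z": 0.071,"wx": 0,"wy": 0,"wz": 0,"hand": 0.4},
    {"x": -0.002,"y": -0.0015,"z": 0.071,"wx": 0,"wy": 0,"wz": 0,"hand": 0.1},
    {"x": -0.002,"y": -0.0015,"z": 0.071,"wx": 0,"wy": 0,"wz": 0,"hand": 0.1},
    {"x": -0.002,"y": -0.0015,"z": 0.071,"wx": 0,"wy": 0,"wz": 0,"hand": 0.1}
  ]
}}

```text
time: 20.23
tool_pos: [0.6083, -0.1264, 0.1346]
tool_rot: [3.141, -0.873, -0.112]
contact_force: [-0.8, 0.1, 2.1]
opening: 0.0275
```

```bash
python3 - <<'E'
from h import *
o=state(); bend=np.array([.590,-.1227,.245]); delta([.608,-.1255,.134],pose(40,YAW))
im,p=save("wrist","w11.png")
g=cv2.cvtColor(im,cv2.COLOR_BGR2GRAY); c=g[:230,318].astype(int); print([(i,c[i+1]-c[i-1]) for i in range(1,229) if abs(c[i+1]-c[i-1])>20])
for dz in (.116,.109,.089): print(dz,proj("wrist",np.array([.602,-.1245,.139])-.004*EX+dz*Z,p).round(0))
p0,R0=blk(bend,.012,-.007,0); path(bend,p0,R0,s0=.012)
E
```

```text
t 20.23 pos [ 0.6083 -0.1264  0.1346] rpy [179.94 -50.    -6.43] F [-0.8  0.1  2.1] op 0.0275
xyz [-0.0007 -0.0009  0.0001] w [0.01 0.   0.04]
[(85, np.int64(-42)), (86, np.int64(-49)), (91, np.int64(71)), (92, np.int64(156)), (93, np.int64(139)), (95, np.int64(-30)), (97, np.int64(-28)), (98, np.int64(-24)), (105, np.int64(22)), (113, np.int64(-41)), (114, np.int64(-58)), (115, np.int64(-32))]
0.116 [312.  -5.]
0.109 [312.  32.]
0.089 [312. 110.]
[ 0.012 -0.007  0.   ] x 0.0000 y 0.0000 z 0.0000 w [0. 0. 0.]
[ 0.012 -0.003  0.   ] x 0.0031 y 0.0000 z -0.0026 w [0. 0. 0.]
[0.012 0.    0.   ] x 0.0054 y 0.0000 z -0.0045 w [0. 0. 0.]
[0.01 0.   6.  ] x -0.0030 y -0.0000 z -0.0143 w [ 0. -6.  0.]
[8.0e-03 0.0e+00 1.2e+01] x -0.0104 y 0.0000 z -0.0249 w [  0. -12.   0.]
[6.0e-03 0.0e+00 1.8e+01] x -0.0169 y 0.0000 z -0.0360 w [ -0. -18.   0.]
[4.0e-03 0.0e+00 2.4e+01] x -0.0223 y -0.0000 z -0.0476 w [  0. -24.  -0.]
[3.e-03 0.e+00 3.e+01] x -0.0260 y 0.0000 z -0.0589 w [  0. -30.   0.]
[2.0e-03 1.0e-03 3.5e+01] x -0.0276 y -0.0000 z -0.0692 w [  0. -35.   0.]
[3.e-03 1.e-03 4.e+01] x -0.0278 y 0.0000 z -0.0775 w [  0. -40.   0.]
[2.0e-03 3.0e-03 4.4e+01] x -0.0271 y -0.0000 z -0.0868 w [  0. -44.   0.]
[-1.6e-03  8.1e-03  4.5e+01] x -0.0255 y -0.0000 z -0.0946 w [  0. -45.   0.]
[-4.50e-03  1.44e-02  4.50e+01] x -0.0225 y -0.0000 z -0.1010 w [  0. -45.   0.]
[-7.50e-03  2.08e-02  4.50e+01] x -0.0196 y -0.0000 z -0.1073 w [  0. -45.   0.]
[-1.04e-02  2.71e-02  4.50e+01] x -0.0166 y -0.0000 z -0.1137 w [  0. -45.   0.]
[-1.34e-02  3.35e-02  4.50e+01] x -0.0136 y -0.0000 z -0.1200 w [  0. -45.   0.]
[-1.68e-02  4.07e-02  4.50e+01] x -0.0103 y -0.0000 z -0.1272 w [  0. -45.   0.]
[-2.02e-02  4.80e-02  4.50e+01] x -0.0069 y -0.0000 z -0.1345 w [  0. -45.   0.]
```

{"api": "move_arm", "payload": {
  "deltas": [
    {"x": 0.003,"y": 0,"z": -0.0025,"wx": 0,"wy": 0,"wz": 0,"hand": 0.1},
    {"x": 0.0055,"y": 0,"z": -0.0045,"wx": 0,"wy": 0,"wz": 0,"hand": 0.1},
    {"x": -0.002,"y": 0,"z": -0.0134,"wx": 0,"wy": -6,"wz": 0,"hand": 0.1},
    {"x": -0.0094,"y": 0,"z": -0.024,"wx": 0,"wy": -12,"wz": 0,"hand": 0.1},
    {"x": -0.016,"y": 0,"z": -0.035,"wx": 0,"wy": -18,"wz": 0,"hand": 0.1},
    {"x": -0.0213,"y": 0,"z": -0.0466,"wx": 0,"wy": -24,"wz": 0,"hand": 0.1},
    {"x": -0.025,"y": 0,"z": -0.058,"wx": 0,"wy": -30,"wz": 0,"hand": 0.1},
    {"x": -0.025,"y": 0,"z": -0.058,"wx": 0,"wy": -30,"wz": 0,"hand": 0.1}
  ]
}}

```text
time: 21.28
tool_pos: [0.5659, -0.1037, 0.1501]
tool_rot: [-3.055, -0.547, -0.099]
contact_force: [2.6, -2.6, -1.0]
opening: 0.028
```

```bash
python3 - <<'E'
from h import *
o=state(); bend=np.array([.590,-.1227,.245]); delta(*blk(bend,.004,0,30)); print(o["qpos"].round(2))
E
```

```text
t 21.27 pos [ 0.5659 -0.1037  0.1501] rpy [-175.06  -31.36   -5.65] F [ 2.6 -2.6 -1. ] op 0.028
xyz [-0.0135  0.0149 -0.0118] w [ -5.3  -11.32   1.26]
[-0.47  0.31  1.98  0.66  0.45  0.64]
```

{"api": "move_arm", "payload": {
  "deltas": [
    {"x": 0,"y": 0,"z": 0,"wx": 0,"wy": 0,"wz": 0,"hand": 0.1},
    {"x": 0,"y": 0,"z": 0,"wx": 0,"wy": 0,"wz": 0,"hand": 0.1},
    {"x": 0,"y": 0,"z": 0,"wx": 0,"wy": 0,"wz": 0,"hand": 0.1},
    {"x": 0,"y": 0,"z": 0,"wx": 0,"wy": 0,"wz": 0,"hand": 0.1}
  ]
}}

```text
time: 21.78
tool_pos: [0.5669, -0.1026, 0.1506]
tool_rot: [-3.054, -0.552, -0.097]
contact_force: [-0.7, -8.3, 0.1]
opening: 0.028
```

```bash
python3 - <<'E'
from h import *
o=state(); bend=np.array([.590,-.1227,.245]); delta(*blk(bend,.004,0,30)); print(o["qpos"].round(2))
E
```

```text
t 21.77 pos [ 0.5669 -0.1026  0.1506] rpy [-174.96  -31.65   -5.56] F [-0.7 -8.3  0.1] op 0.028
xyz [-0.0145  0.0161 -0.012 ] w [ -5.43 -11.61   1.36]
[-0.46  0.31  1.98  0.68  0.45  0.62]
```

{"api": "move_arm", "payload": {
  "deltas": [
    {"x": -0.004,"y": 0.005,"z": -0.003,"wx": -1.5,"wy": -3,"wz": 0.4,"hand": 0.1},
    {"x": -0.008,"y": 0.01,"z": -0.006,"wx": -3,"wy": -6,"wz": 0.7,"hand": 0.1},
    {"x": -0.012,"y": 0.014,"z": -0.009,"wx": -4.2,"wy": -9,"wz": 1,"hand": 0.1},
    {"x": -0.0145,"y": 0.016,"z": -0.012,"wx": -5.4,"wy": -11.6,"wz": 1.4,"hand": 0.1},
    {"x": -0.0145,"y": 0.016,"z": -0.012,"wx": -5.4,"wy": -11.6,"wz": 1.4,"hand": 0.1},
    {"x": -0.0145,"y": 0.016,"z": -0.012,"wx": -5.4,"wy": -11.6,"wz": 1.4,"hand": 0.1}
  ]
}}

```text
time: 22.52
tool_pos: [0.5465, -0.1155, 0.1508]
tool_rot: [-3.138, -0.346, -0.11]
contact_force: [1.1, 1.2, 0.1]
opening: 0.0276
```

```bash
python3 - <<'E'
from h import *
o=state(); bend=np.array([.590,-.1227,.245]); print(o["qpos"].round(2)); save("wrist","w12.png",(160,0,480,240),2)
R0=Ro.from_euler('xyz',o["tool_rot"]).as_matrix(); path(bend,o["tool_pos"],R0,s0=.012)
E
```

```text
t 22.52 pos [ 0.5465 -0.1155  0.1508] rpy [-179.8   -19.8    -6.32] F [1.1 1.2 0.1] op 0.0276
[-0.4   0.32  1.85  0.17  0.64  1.16]
[ 0.012 -0.007  0.   ] x 0.0527 y 0.0026 z 0.0369 w [-0.3 30.2  0.1]
[ 0.012 -0.003  0.   ] x 0.0541 y 0.0026 z 0.0331 w [-0.3 30.2  0.1]
[0.012 0.    0.   ] x 0.0551 y 0.0026 z 0.0303 w [-0.3 30.2  0.1]
[0.01 0.   6.  ] x 0.0429 y 0.0025 z 0.0260 w [-0.3 24.2  0.1]
[8.0e-03 0.0e+00 1.2e+01] x 0.0312 y 0.0024 z 0.0206 w [-0.3 18.2  0.1]
[6.0e-03 0.0e+00 1.8e+01] x 0.0200 y 0.0024 z 0.0142 w [-0.3 12.2  0.1]
[4.0e-03 0.0e+00 2.4e+01] x 0.0095 y 0.0023 z 0.0069 w [-0.3  6.2  0.2]
[3.e-03 0.e+00 3.e+01] x 0.0006 y 0.0023 z -0.0010 w [-0.3  0.2  0.2]
[2.0e-03 1.0e-03 3.5e+01] x -0.0059 y 0.0022 z -0.0091 w [-0.2 -4.8  0.2]
[3.e-03 1.e-03 4.e+01] x -0.0103 y 0.0022 z -0.0161 w [-0.2 -9.8  0.2]
[2.0e-03 3.0e-03 4.4e+01] x -0.0144 y 0.0021 z -0.0245 w [ -0.2 -13.8   0.2]
[-1.6e-03  8.1e-03  4.5e+01] x -0.0169 y 0.0021 z -0.0321 w [ -0.2 -14.8   0.2]
[-4.50e-03  1.44e-02  4.50e+01] x -0.0176 y 0.0020 z -0.0391 w [ -0.2 -14.8   0.2]
[-7.50e-03  2.08e-02  4.50e+01] x -0.0182 y 0.0020 z -0.0461 w [ -0.2 -14.8   0.2]
[-1.04e-02  2.71e-02  4.50e+01] x -0.0188 y 0.0020 z -0.0530 w [ -0.2 -14.8   0.2]
[-1.34e-02  3.35e-02  4.50e+01] x -0.0195 y 0.0019 z -0.0600 w [ -0.2 -14.8   0.2]
[-1.68e-02  4.07e-02  4.50e+01] x -0.0202 y 0.0019 z -0.0680 w [ -0.2 -14.8   0.2]
[-2.02e-02  4.80e-02  4.50e+01] x -0.0209 y 0.0019 z -0.0759 w [ -0.2 -14.8   0.2]
```

View pics/w12.png

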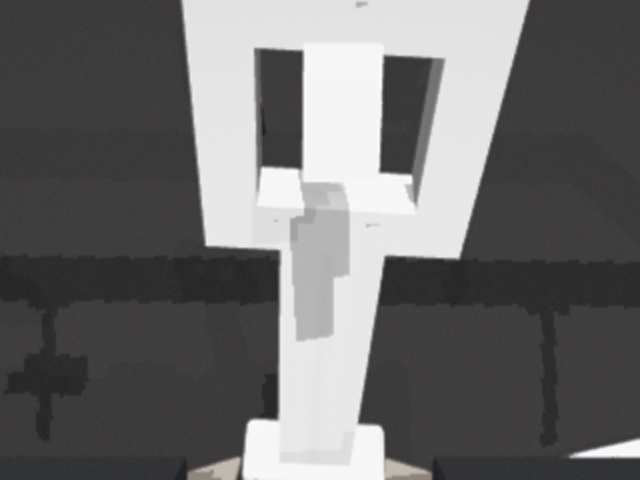

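The hook tip sits centred in the window, so the eye is still free. Continue over the barb.

{"api": "move_arm", "payload": {
  "deltas": [
    {"x": -0.006,"y": 0,"z": -0.009,"wx": 0,"wy": -5,"wz": 0,"hand": 0.1},
    {"x": -0.0105,"y": 0,"z": -0.016,"wx": 0,"wy": -10,"wz": 0,"hand": 0.1},
    {"x": -0.0145,"y": 0,"z": -0.0245,"wx": 0,"wy": -14,"wz": 0,"hand": 0.1},
    {"x": -0.017,"y": 0,"z": -0.032,"wx": 0,"wy": -15,"wz": 0,"hand": 0.1},
    {"x": -0.0176,"y": 0,"z": -0.039,"wx": 0,"wy": -15,"wz": 0,"hand": 0.1},
    {"x": -0.0182,"y": 0,"z": -0.046,"wx": 0,"wy": -15,"wz": 0,"hand": 0.1},
    {"x": -0.0188,"y": 0,"z": -0.053,"wx": 0,"wy": -15,"wz": 0,"hand": 0.1},
    {"x": -0.0188,"y": 0,"z": -0.053,"wx": 0,"wy": -15,"wz": 0,"hand": 0.1}
  ]
}}

```text
time: 23.58
tool_pos: [0.5111, -0.1124, 0.1954]
tool_rot: [-3.14, -0.085, -0.111]
contact_force: [-0.4, -0.6, -1.3]
opening: 0.0281
```

{"api": "move_arm", "payload": {
  "deltas": [
    {"x": -0.001,"y": 0,"z": -0.01,"wx": 0,"wy": 0,"wz": 0,"hand": 0.1},
    {"x": -0.0015,"y": 0,"z": -0.018,"wx": 0,"wy": 0,"wz": 0,"hand": 0.1},
    {"x": -0.0025,"y": 0,"z": -0.03,"wx": 0,"wy": 0,"wz": 0,"hand": 0.1},
    {"x": -0.0025,"y": 0,"z": -0.03,"wx": 0,"wy": 0,"wz": 0,"hand": 0.1}
  ]
}}

```text
time: 24.08
tool_pos: [0.5066, -0.112, 0.2256]
tool_rot: [-3.14, -0.085, -0.11]
contact_force: [0.3, 0.8, -1.5]
opening: 0.0279
```

```bash
python3 - <<'E'
from h import *
o=state(); print(o["qpos"].round(2)); im,p=save("wrist","w13.png",(160,0,480,240),2)
bend=np.array([.590,-.1227,.245]); tip=bend-.011*EX+.024*Z; print("tip px",proj("wrist",tip,p))
P1,R1=blk(bend,-.02,.053,45); print("eye d",P1)
E
```

```text
t 24.07 pos [ 0.5066 -0.112   0.2256] rpy [-179.94   -4.9    -6.33] F [ 0.3  0.8 -1.5] op 0.0279
[-0.38  0.28  1.62  0.03  1.16  1.29]
tip px [320.72650394  72.96850128]
eye d [ 0.50127755 -0.11259135  0.22021825]
```

{"api": "move_arm", "payload": {
  "deltas": [
    {"x": -0.04,"y": 0,"z": 0,"wx": 0,"wy": 0,"wz": 0,"hand": 0.1},
    {"x": -0.09,"y": -0.02,"z": 0,"wx": 0,"wy": -2,"wz": -0.4,"hand": 0.1},
    {"x": -0.1,"y": -0.07,"z": 0,"wx": 0,"wy": -5,"wz": -1,"hand": 0.1},
    {"x": -0.105,"y": -0.12,"z": 0,"wx": 0,"wy": -8,"wz": -1.7,"hand": 0.1},
    {"x": -0.11,"y": -0.175,"z": 0.004,"wx": 0,"wy": -11,"wz": -2.4,"hand": 0.1},
    {"x": -0.115,"y": -0.23,"z": 0.008,"wx": 0,"wy": -15,"wz": -3.2,"hand": 0.1},
    {"x": -0.12,"y": -0.275,"z": 0.012,"wx": -0.3,"wy": -18,"wz": -4,"hand": 0.1},
    {"x": -0.123,"y": -0.285,"z": 0.015,"wx": -0.4,"wy": -20,"wz": -4.3,"hand": 0.1}
  ]
}}

```text
time: 25.12
tool_pos: [0.4167, 0.1871, 0.1989]
tool_rot: [-3.14, 0.268, -0.031]
contact_force: [-0.1, -0.0, -1.7]
opening: 0.0279
```

```bash
python3 - <<'E'
from h import *
o=state(); print(o["qpos"].round(2))
for z,a in((.06,112),(.015,114)): delta([.421,.185,z],pose(a,-2))
E
```

```text
t 25.12 pos [0.4167 0.1871 0.1989] rpy [-179.89   15.36   -1.79] F [-0.1 -0.  -1.7] op 0.0279
[0.21 0.39 1.56 0.07 1.45 1.79]
xyz [0.041  0.0022 0.1327] w [-0.04 -6.64  0.2 ]
xyz [0.053  0.0023 0.1761] w [-0.04 -8.64  0.2 ]
```

{"api": "move_arm", "payload": {
  "deltas": [
    {"x": 0.011,"y": 0.002,"z": 0.035,"wx": 0,"wy": -2,"wz": 0,"hand": 0.1},
    {"x": 0.021,"y": 0.002,"z": 0.07,"wx": 0,"wy": -4,"wz": 0,"hand": 0.1},
    {"x": 0.031,"y": 0.002,"z": 0.105,"wx": 0,"wy": -5.5,"wz": 0,"hand": 0.1},
    {"x": 0.041,"y": 0.002,"z": 0.133,"wx": 0,"wy": -6.6,"wz": 0,"hand": 0.1},
    {"x": 0.047,"y": 0.002,"z": 0.155,"wx": 0,"wy": -7.8,"wz": 0,"hand": 0.1},
    {"x": 0.051,"y": 0.002,"z": 0.168,"wx": 0,"wy": -8.6,"wz": 0,"hand": 0.1},
    {"x": 0.053,"y": 0.002,"z": 0.176,"wx": 0,"wy": -8.6,"wz": 0,"hand": 0.1},
    {"x": 0.053,"y": 0.002,"z": 0.176,"wx": 0,"wy": -8.6,"wz": 0,"hand": 0.1}
  ]
}}

```text
time: 26.12
tool_pos: [0.4217, 0.1828, 0.016]
tool_rot: [-3.14, 0.416, -0.035]
contact_force: [0.6, -0.2, -1.3]
opening: 0.0279
```

{"api": "move_arm", "payload": {
  "deltas": [
    {"x": 0,"y": 0,"z": 0.001,"wx": 0,"wy": 0,"wz": 0,"hand": 0.1},
    {"x": 0,"y": 0,"z": 0.001,"wx": 0,"wy": 0,"wz": 0,"hand": 0.25},
    {"x": 0,"y": 0,"z": 0.001,"wx": 0,"wy": 0,"wz": 0,"hand": 0.45},
    {"x": 0,"y": 0,"z": 0.001,"wx": 0,"wy": 0,"wz": 0,"hand": 0.45},
    {"x": 0,"y": 0,"z": 0,"wx": 0,"wy": 0,"wz": 0,"hand": 0.45},
    {"x": -0.005,"y": 0,"z": -0.03,"wx": 0,"wy": 5,"wz": 0,"hand": 0.45},
    {"x": -0.02,"y": 0,"z": -0.08,"wx": 0,"wy": 12,"wz": 0,"hand": 0.45},
    {"x": -0.04,"y": 0,"z": -0.13,"wx": 0,"wy": 20,"wz": 0,"hand": 0.45}
  ]
}}

```text
time: 27.12
tool_pos: [0.4384, 0.1821, 0.1524]
tool_rot: [-3.14, 0.063, -0.036]
contact_force: [0.7, 0.8, 0.8]
opening: 0.0416
```

```bash
python3 - <<'E'
from h import *
o=state(); print(o["qpos"].round(2)); im,p=save("wrist","w14.png")
# orange hole rings
hsv=cv2.cvtColor(im,cv2.COLOR_BGR2HSV); m=cv2.inRange(hsv,(8,90,80),(28,255,255)); m[235:]=0
n,_,st,c=cv2.connectedComponentsWithStats(m)
for i in range(1,n):
    if st[i,4]>15: print(st[i,4],c[i].round(1),plane("wrist",c[i],.019,p)[:2].round(4))
E
```

```text
t 27.12 pos [0.4384 0.1821 0.1524] rpy [-179.89    3.59   -2.06] F [0.7 0.8 0.8] op 0.0416
[0.22 0.36 1.72 0.02 1.12 1.82]
109 [314.7 178. ] [0.4382 0.1829]
104 [240.  182.6] [0.4365 0.2455]
101 [314.  207.4] [0.4122 0.1845]
98 [242.1 211.5] [0.4107 0.2463]
```

Blocks 0 and 1 are flat (rings at (.425,.184) and (.424,.246)). For block 2 the wrist would pass q5's lower limit, so I fit a quick kinematic model from logged poses to choose a workable tool yaw.

```bash
cat > k.py <<'E'
from h import *
from scipy.optimize import least_squares
D=[([-1.454,.3428,1.525,0,1.2754,-.146],[.1363,-.5066,.226]),([-1.08,.35,2.6,1.92,.99,-1.31],[.4419,-.1296,.1641]),([-.728,.162,1.726,.203,1.088,.893],[.4485,-.2213,.2518]),([-.617,.262,1.578,.022,1.27,1.116],[.4517,-.2186,.2485]),([-.875,.215,2.181,1.515,.558,-.486],[.5129,-.2328,.202]),([-.72,.462,2.059,1.869,.478,-.757],[.5993,-.2383,.1354]),([.28,.75,1.56,.14,1.24,1.82],[.4203,.2451,.0168]),([-.53,.24,2.24,2.04,.35,-.77],[.5552,-.1215,.1814]),([-.38,.28,1.62,.03,1.16,1.29],[.5066,-.112,.2256]),([.22,.36,1.72,.02,1.12,1.82],[.4384,.1821,.1524])]
rz=lambda t:Ro.from_rotvec([0,0,t]); ry=lambda t:Ro.from_rotvec([0,t,0])
def fk(q,g):
    h,d,L1,e,L2,w,T=g
    A=rz(q[0]); p=A.apply([0,d,h]); B=A*ry(q[1]); p=p+B.apply([0,0,L1]); C=B*ry(q[2])
    p=p+C.apply([e,0,L2]); E=C*rz(q[3])*ry(q[4]); p=p+E.apply([w,0,T]); return p,(E*rz(q[5]+np.pi/2)).as_matrix()
G=least_squares(lambda g:np.concatenate([fk(q,g)[0]-p for q,p in D]),[.3,.08,.4,0,.4,0,.3],loss="soft_l1",f_scale=.003)
g=G.x
lo=np.array([-2.53,-.77,.04,-1,.28,-3.11])+.01; hi=np.array([2.53,2.02,2.7,4.14,2.66,3.11])-.01
def ik(P1,R1,q0):
    f=lambda q:(lambda p,R:np.concatenate([(p-P1)*10,Ro.from_matrix(R1.T@R).as_rotvec(),1e-3*(q-q0)]))(*fk(q,g))
    s=least_squares(f,np.clip(q0,lo+1e-3,hi-1e-3),bounds=(lo,hi)); p,R=fk(s.x,g)
    return s.x,np.linalg.norm(p-P1)*1e3,np.degrees(np.linalg.norm(Ro.from_matrix(R1.T@R).as_rotvec()))
E
python3 - <<'E'
from k import *
print(g.round(4),[ (np.linalg.norm(fk(q,g)[0]-p)*1e3).round(1) for q,p in D])
C=np.array([.615,-.0105,.139]); 
for yaw in (-6.5,0,8,14,20,-20,-30):
  for q0 in ([-.4,.3,2.2,2,.4,-.7],[-.1,.4,2,2.8,.5,-1.5],[.1,.4,2.1,-.9,.4,2]):
    out=[]; q=np.array(q0)
    for a in (36,40,46,54,62,70,78,85):
        th=a-40; R1=pose(a,yaw); t=np.radians(th); ex=np.array([np.cos(np.radians(yaw)),np.sin(np.radians(yaw)),0])
        bx=np.cos(t)*ex-np.sin(t)*Z; bz=np.sin(t)*ex+np.cos(t)*Z
        P1=C+.106*Z+.006*bx-.104*bz; q,ep,er=ik(P1,R1,q); out.append("%d:%.0f/%.0f(%.1f,%.2f)"%(a,ep,er,q[3],q[4]))
    print(yaw,*out)
E
```

```text
[0.2233 0.0764 0.5075 0.0475 0.3812 0.0012 0.3181] [np.float64(0.5), np.float64(1.8), np.float64(0.2), np.float64(0.3), np.float64(1.3), np.float64(1.5), np.float64(3.8), np.float64(1.3), np.float64(2.1), np.float64(1.6)]
-6.5 36:0/0(3.0,0.42) 40:0/0(3.0,0.29) 46:2/5(2.9,0.29) 54:1/4(0.1,0.29) 62:0/0(0.0,0.40) 70:0/0(0.0,0.63) 78:0/0(0.0,0.85) 85:0/0(0.0,1.03)
-6.5 36:0/0(3.0,0.42) 40:0/0(3.0,0.29) 46:2/5(2.9,0.29) 54:1/4(0.1,0.29) 62:0/0(0.0,0.40) 70:0/0(0.0,0.63) 78:0/0(0.0,0.85) 85:0/0(0.0,1.03)
-6.5 36:5/19(-1.0,0.29) 40:4/16(-1.0,0.29) 46:2/5(2.9,0.29) 54:1/4(0.1,0.29) 62:0/0(0.0,0.40) 70:0/0(0.0,0.63) 78:0/0(0.0,0.85) 85:0/0(0.0,1.03)
0 36:0/0(2.7,0.45) 40:0/0(2.6,0.33) 46:1/4(2.2,0.29) 54:1/3(0.6,0.29) 62:0/0(0.2,0.42) 70:0/0(0.1,0.64) 78:0/0(0.0,0.85) 85:0/0(0.0,1.03)
0 36:0/0(2.7,0.45) 40:0/0(2.6,0.33) 46:1/4(2.2,0.29) 54:1/3(0.6,0.29) 62:0/0(0.2,0.42) 70:0/0(0.1,0.64) 78:0/0(0.0,0.85) 85:0/0(0.0,1.03)
0 36:6/22(-1.0,0.29) 40:5/19(-1.0,0.29) 46:1/4(2.2,0.29) 54:1/3(0.6,0.29) 62:0/0(0.2,0.42) 70:0/0(0.1,0.64) 78:0/0(0.0,0.85) 85:0/0(0.0,1.03)
8 36:0/0(2.3,0.51) 40:0/0(2.1,0.4
[... 1402 characters left out ...]
:1/3(4.1,0.29) 54:3/11(4.1,0.29) 62:5/18(4.1,0.29) 70:8/26(4.1,0.29) 78:10/34(4.1,0.29) 85:13/42(4.1,0.29)
-20 36:4/15(-1.0,0.29) 40:3/11(-1.0,0.29) 46:2/6(-1.0,0.29) 54:0/1(-0.7,0.29) 62:0/0(-0.3,0.45) 70:0/0(-0.2,0.66) 78:0/0(-0.1,0.86) 85:0/0(-0.0,1.04)
-30 36:1/2(4.1,0.55) 40:1/4(4.1,0.47) 46:2/8(4.1,0.35) 54:4/13(4.1,0.29) 62:6/20(4.1,0.29) 70:8/27(4.1,0.29) 78:11/35(4.1,0.29) 85:13/42(4.1,0.29)
-30 36:1/2(4.1,0.55) 40:1/4(4.1,0.47) 46:2/8(4.1,0.35) 54:4/13(4.1,0.29) 62:6/20(4.1,0.29) 70:8/27(4.1,0.29) 78:11/35(4.1,0.29) 85:13/42(4.1,0.29)
-30 36:4/15(-1.0,0.38) 40:3/12(-1.0,0.39) 46:1/6(-1.0,0.40) 54:0/0(-0.9,0.42) 62:0/0(-0.5,0.54) 70:0/0(-0.3,0.71) 78:0/0(-0.1,0.89) 85:0/0(-0.0,1.06)
```

```bash
cat >> k.py <<'E'
def tr(seq,q):  # check a chain of (p,R)
    for P1,R1 in seq: q,ep,er=ik(np.array(P1),R1,q); print("ik err %.1fmm %.1fdeg"%(ep,er),q.round(2))
    return q
E
python3 - <<'E'
from k import *
o=state(); q=o["qpos"]
A=(np.array([.43,-.03,.22]),pose(85,12)); S=(np.array([.5386,-.0268,.205]),pose(40,12)); Gp=(np.array([.621,-.0093,.134]),pose(40,12))
mid=[(A[0]+(S[0]-A[0])*f,pose(85-45*f,12)) for f in (.25,.5,.75)]
tr([A]+mid+[S,((S[0]+Gp[0])/2,S[1]),Gp],q)
delta(*A); delta(*S,*A); delta(*Gp,*S)
E
```

```text
t 27.18 pos [0.4393 0.1832 0.1599] rpy [-179.72    2.72   -1.97] F [-0.6  2.1  5.6] op 0.0413
ik err 0.0mm 0.0deg [-0.28  0.13  1.84  0.05  1.1   1.06]
ik err 0.0mm 0.0deg [-0.33  0.08  1.93  0.19  0.89  0.93]
ik err 0.0mm 0.0deg [-0.4   0.07  2.04  0.43  0.68  0.68]
ik err 0.0mm 0.0deg [-0.45  0.09  2.15  0.89  0.52  0.2 ]
ik err 0.0mm 0.0deg [-0.5   0.16  2.25  1.57  0.53 -0.51]
ik err 0.0mm 0.0deg [-0.42  0.3   2.2   1.82  0.49 -0.72]
ik err 0.0mm 0.0deg [-0.36  0.43  2.14  2.02  0.47 -0.88]
xyz [-0.0048  0.2131 -0.061 ] w [  0.     7.64 -13.99]
xyz [0.1052 0.0194 0.0243] w [-0. 45. -0.]
xyz [-0.0002  0.      0.1102] w [0. 0. 0.]
```

{"api": "move_arm", "payload": {
  "deltas": [
    {"x": 0,"y": 0.03,"z": -0.03,"wx": 0,"wy": 1,"wz": -2,"hand": 0.45},
    {"x": -0.001,"y": 0.085,"z": -0.055,"wx": 0,"wy": 3,"wz": -5,"hand": 0.5},
    {"x": -0.002,"y": 0.14,"z": -0.061,"wx": 0,"wy": 5,"wz": -9,"hand": 0.6},
    {"x": -0.004,"y": 0.19,"z": -0.061,"wx": 0,"wy": 7,"wz": -12,"hand": 0.6},
    {"x": -0.005,"y": 0.213,"z": -0.061,"wx": 0,"wy": 7.6,"wz": -14,"hand": 0.6},
    {"x": -0.005,"y": 0.213,"z": -0.061,"wx": 0,"wy": 7.6,"wz": -14,"hand": 0.6},
    {"x": -0.005,"y": 0.213,"z": -0.061,"wx": 0,"wy": 7.6,"wz": -14,"hand": 0.6}
  ]
}}

```text
time: 28.05
tool_pos: [0.4293, -0.0302, 0.2118]
tool_rot: [-3.139, -0.066, 0.208]
contact_force: [0.2, 0.3, -0.2]
opening: 0.0549
```

{"api": "move_arm", "payload": {
  "deltas": [
    {"x": 0.015,"y": 0.003,"z": 0.003,"wx": 0,"wy": 6.4,"wz": 0,"hand": 0.6},
    {"x": 0.03,"y": 0.006,"z": 0.007,"wx": 0,"wy": 13,"wz": 0,"hand": 0.6},
    {"x": 0.045,"y": 0.008,"z": 0.01,"wx": 0,"wy": 19,"wz": 0,"hand": 0.6},
    {"x": 0.06,"y": 0.011,"z": 0.014,"wx": 0,"wy": 26,"wz": 0,"hand": 0.6},
    {"x": 0.075,"y": 0.014,"z": 0.017,"wx": 0,"wy": 32,"wz": 0,"hand": 0.6},
    {"x": 0.09,"y": 0.017,"z": 0.021,"wx": 0,"wy": 39,"wz": 0,"hand": 0.6},
    {"x": 0.105,"y": 0.019,"z": 0.024,"wx": 0,"wy": 45,"wz": 0,"hand": 0.6},
    {"x": 0.105,"y": 0.019,"z": 0.024,"wx": 0,"wy": 45,"wz": 0,"hand": 0.6}
  ]
}}

```text
time: 29.05
tool_pos: [0.5378, -0.026, 0.1949]
tool_rot: [-3.139, -0.854, 0.208]
contact_force: [0.2, 0.3, -0.1]
opening: 0.0546
```

```bash
python3 - <<'E'
from k import *
o=state(); print(o["qpos"].round(2)); delta(np.array([.621,-.0093,.134]),pose(40,12)); chk(np.array([.615,-.0105,.139]))
E
```

```text
t 29.05 pos [ 0.5378 -0.026   0.1949] rpy [-179.83  -48.96   11.91] F [ 0.2  0.3 -0.1] op 0.0546
[-0.49  0.18  2.25  1.58  0.51 -0.52]
xyz [0.0098 0.0012 0.104 ] w [-0.11  1.04 -0.06]
pred u 314 v 172 seen [267 335] mid 301.0
pred u 314 v 189 seen [270 334] mid 302.0
pred top 168.15460266138487 bot 213.2846048143508
edges [(165, np.int64(60)), (166, np.int64(64)), (167, np.int64(21)), (169, np.int64(-39)), (170, np.int64(-62)), (171, np.int64(-36)), (179, np.int64(-29)), (180, np.int64(-36)), (182, np.int64(-31)), (183, np.int64(-29)), (186, np.int64(35)), (187, np.int64(29)), (188, np.int64(24)), (189, np.int64(31)), (200, np.int64(-23)), (201, np.int64(-36)), (202, np.int64(-30)), (203, np.int64(-33)), (204, np.int64(-27)), (206, np.int64(25)), (207, np.int64(38)), (208, np.int64(36)), (209, np.int64(32)), (213, np.int64(-62)), (214, np.int64(-69))]
```

{"api": "move_arm", "payload": {
  "deltas": [
    {"x": 0.003,"y": 0,"z": 0.026,"wx": 0,"wy": 0.5,"wz": 0,"hand": 0.6},
    {"x": 0.006,"y": 0.001,"z": 0.052,"wx": 0,"wy": 1,"wz": 0,"hand": 0.6},
    {"x": 0.008,"y": 0.001,"z": 0.078,"wx": 0,"wy": 1,"wz": 0,"hand": 0.6},
    {"x": 0.01,"y": 0.001,"z": 0.098,"wx": 0,"wy": 1,"wz": 0,"hand": 0.6},
    {"x": 0.01,"y": 0.001,"z": 0.104,"wx": 0,"wy": 1,"wz": 0,"hand": 0.6},
    {"x": 0.01,"y": 0.001,"z": 0.104,"wx": 0,"wy": 1,"wz": 0,"hand": 0.45},
    {"x": 0.01,"y": 0.001,"z": 0.104,"wx": 0,"wy": 1,"wz": 0,"hand": 0.35}
  ]
}}

```text
time: 29.98
tool_pos: [0.6202, -0.0103, 0.1344]
tool_rot: [-3.139, -0.87, 0.207]
contact_force: [-0.1, 0.4, 0.4]
opening: 0.0394
```

{"api": "move_arm", "payload": {
  "deltas": [
    {"x": 0,"y": 0,"z": 0,"wx": 0,"wy": 0,"wz": 0,"hand": 0.1},
    {"x": 0,"y": 0,"z": 0,"wx": 0,"wy": 0,"wz": 0,"hand": 0.1},
    {"x": 0,"y": 0,"z": 0,"wx": 0,"wy": 0,"wz": 0,"hand": 0.1},
    {"x": 0,"y": 0,"z": 0,"wx": 0,"wy": 0,"wz": 0,"hand": 0.1}
  ]
}}

```text
time: 30.48
tool_pos: [0.6207, -0.0106, 0.1345]
tool_rot: [-3.139, -0.871, 0.207]
contact_force: [-0.3, 0.5, 3.4]
opening: 0.0287
```

```bash
cat >> k.py <<'E'
def exy(yaw): return np.array([np.cos(np.radians(yaw)),np.sin(np.radians(yaw)),0])
def blky(bend,s,h,th,yaw,tx=.006,tz=-.104,a=40):
    t=np.radians(th); e=exy(yaw); bx=np.cos(t)*e-np.sin(t)*Z; bz=np.sin(t)*e+np.cos(t)*Z
    return bend+s*EX+h*Z+tx*bx+tz*bz, pose(a+th,yaw)
E
python3 - <<'E'
from k import *
o=state(); save("wrist","w15.png"); bend=np.array([.603,-.0091,.245]); s0=.012
seq=[(s0,-.007,0,12),(s0,0,0,12),(s0-.002,0,6,12),(s0-.004,0,12,12),(s0-.006,0,18,12),(s0-.008,0,24,12),(s0-.009,0,30,8),(s0-.010,.001,35,4)]
p0=None;q=o["qpos"];out=[]
for x in seq:
    T=blky(bend,*x)
    if p0 is None: p0=T; print(T[0])
    delta(*T,*p0); out.append(T)
tr(out,q)
E
```

```text
t 30.48 pos [ 0.6207 -0.0106  0.1345] rpy [-179.87  -49.89   11.86] F [-0.3  0.5  3.4] op 0.0287
[ 0.62079175 -0.00921097  0.134     ]
xyz [0. 0. 0.] w [0. 0. 0.]
xyz [ 0.0054  0.     -0.0045] w [0. 0. 0.]
xyz [-0.0029 -0.0006 -0.0143] w [-0. -6.  0.]
xyz [-0.0103 -0.0013 -0.0247] w [  0. -12.  -0.]
xyz [-0.0167 -0.0019 -0.0358] w [  0. -18.   0.]
xyz [-0.022  -0.0025 -0.0473] w [  0. -24.   0.]
xyz [-0.0256 -0.0061 -0.0584] w [ -2.32 -29.99   3.31]
xyz [-0.0269 -0.0108 -0.0684] w [ -4.37 -34.94   6.85]
ik err 0.0mm 0.0deg [-0.36  0.43  2.14  2.02  0.47 -0.88]
ik err 0.0mm 0.0deg [-0.36  0.42  2.13  1.98  0.46 -0.84]
ik err 0.0mm 0.0deg [-0.34  0.37  2.09  1.59  0.37 -0.44]
ik err 0.0mm 0.0deg [-0.32  0.34  2.03  1.09  0.36  0.07]
ik err 0.0mm 0.0deg [-0.3   0.33  1.97  0.68  0.43  0.49]
ik err 0.0mm 0.0deg [-0.28  0.32  1.91  0.41  0.54  0.76]
ik err 0.0mm 0.0deg [-0.24  0.32  1.85  0.21  0.66  1.05]
ik err 0.0mm 0.0deg [-0.2   0.33  1.79  0.1   0.77  1.23]
```

{"api": "move_arm", "payload": {
  "deltas": [
    {"x": 0.003,"y": 0,"z": -0.0025,"wx": 0,"wy": 0,"wz": 0,"hand": 0.1},
    {"x": 0.0054,"y": 0,"z": -0.0045,"wx": 0,"wy": 0,"wz": 0,"hand": 0.1},
    {"x": 0.001,"y": 0,"z": -0.0094,"wx": 0,"wy": -3,"wz": 0,"hand": 0.1},
    {"x": -0.003,"y": -0.0006,"z": -0.0143,"wx": 0,"wy": -6,"wz": 0,"hand": 0.1},
    {"x": -0.0067,"y": -0.001,"z": -0.0195,"wx": 0,"wy": -9,"wz": 0,"hand": 0.1},
    {"x": -0.0103,"y": -0.0013,"z": -0.0247,"wx": 0,"wy": -12,"wz": 0,"hand": 0.1},
    {"x": -0.0136,"y": -0.0016,"z": -0.0302,"wx": 0,"wy": -15,"wz": 0,"hand": 0.1},
    {"x": -0.0167,"y": -0.0019,"z": -0.0358,"wx": 0,"wy": -18,"wz": 0,"hand": 0.1}
  ]
}}

```text
time: 31.52
tool_pos: [0.5821, -0.0168, 0.1441]
tool_rot: [-3.14, -0.553, 0.207]
contact_force: [-0.5, 0.4, -1.4]
opening: 0.0285
```

```bash
python3 - <<'E'
from k import *
o=state(); print(o["qpos"].round(2)); bend=np.array([.603,-.0091,.245]); u=np.array([-.4226,.906]); v=np.array([.906,.4226])
p0=blky(bend,.006,0,18,12); delta(*p0); print("then")
for x in [(.005,0,22,12),(.004,0,26,9),(.003,0,30,6),(.002,.001,35,3),(.003,.001,40,-1),(.002,.003,44,-5)]+[(*(u*d+v*.002),45,-6.5) for d in (.008,.015,.022,.029,.036,.044,.052)]: delta(*blky(bend,*x),*p0)
E
```

```text
t 31.52 pos [ 0.5821 -0.0168  0.1441] rpy [-179.9   -31.67   11.89] F [-0.5  0.4 -1.4] op 0.0285
[-0.3   0.33  1.97  0.66  0.43  0.51]
xyz [ 0.0011 -0.0013  0.0006] w [-0.04  0.33 -0.1 ]
then
xyz [-0.0056 -0.0003 -0.006 ] w [-0. -4. -0.]
xyz [-0.0108 -0.0027 -0.0122] w [-1.41 -8.    2.65]
xyz [-0.0154 -0.0058 -0.0187] w [ -2.64 -11.99   5.4 ]
xyz [-0.0197 -0.0098 -0.0278] w [ -3.6  -16.96   8.28]
xyz [-0.0218 -0.015  -0.0351] w [ -4.69 -21.91  12.21]
xyz [-0.0228 -0.0211 -0.0434] w [ -5.58 -25.81  16.21]
xyz [-0.0229 -0.0244 -0.051 ] w [ -5.92 -26.76  17.71]
xyz [-0.022  -0.0253 -0.0578] w [ -5.92 -26.76  17.71]
xyz [-0.021  -0.0263 -0.0647] w [ -5.92 -26.76  17.71]
xyz [-0.02   -0.0272 -0.0716] w [ -5.92 -26.76  17.71]
xyz [-0.019  -0.0281 -0.0784] w [ -5.92 -26.76  17.71]
xyz [-0.0179 -0.0292 -0.0863] w [ -5.92 -26.76  17.71]
xyz [-0.0168 -0.0303 -0.0941] w [ -5.92 -26.76  17.71]
```

{"api": "move_arm", "payload": {
  "deltas": [
    {"x": -0.0056,"y": -0.0003,"z": -0.006,"wx": 0,"wy": -4,"wz": 0,"hand": 0.1},
    {"x": -0.0108,"y": -0.0027,"z": -0.0122,"wx": -1.4,"wy": -8,"wz": 2.6,"hand": 0.1},
    {"x": -0.0154,"y": -0.0058,"z": -0.0187,"wx": -2.6,"wy": -12,"wz": 5.4,"hand": 0.1},
    {"x": -0.0197,"y": -0.0098,"z": -0.0278,"wx": -3.6,"wy": -17,"wz": 8.3,"hand": 0.1},
    {"x": -0.0218,"y": -0.015,"z": -0.0351,"wx": -4.7,"wy": -22,"wz": 12.2,"hand": 0.1},
    {"x": -0.0228,"y": -0.0211,"z": -0.0434,"wx": -5.6,"wy": -25.8,"wz": 16.2,"hand": 0.1},
    {"x": -0.0229,"y": -0.0244,"z": -0.051,"wx": -5.9,"wy": -26.8,"wz": 17.7,"hand": 0.1},
    {"x": -0.022,"y": -0.0253,"z": -0.0578,"wx": -5.9,"wy": -26.8,"wz": 17.7,"hand": 0.1}
  ]
}}

```text
time: 32.52
tool_pos: [0.529, -0.002, 0.1818]
tool_rot: [-3.141, -0.083, -0.113]
contact_force: [-0.3, 0.2, -1.7]
opening: 0.0286
```

```bash
python3 - <<'E'
from k import *
o=state(); bend=np.array([.603,-.0091,.245]); delta(*blky(bend,-.0045,.0144,45,-6.5))
im,p=save("wrist","w16.png"); print(proj("wrist",bend-.011*EX+.024*Z,p))
g=cv2.cvtColor(im,cv2.COLOR_BGR2GRAY)
for v in (40,55,70): 
    c=g[v].astype(int); print(v,[(i,c[i+1]-c[i-1]) for i in range(230,400) if abs(c[i+1]-c[i-1])>25])
E
```

```text
t 32.52 pos [ 0.529  -0.002   0.1818] rpy [-179.95   -4.76   -6.48] F [-0.3  0.2 -1.7] op 0.0286
xyz [ 0.0005 -0.0013  0.0002] w [-0.06  0.24  0.02]
[310.77238119  85.18335107]
40 [(230, np.int64(115)), (231, np.int64(54)), (256, np.int64(-47)), (257, np.int64(-63)), (258, np.int64(-28)), (274, np.int64(-42)), (290, np.int64(26)), (291, np.int64(72)), (292, np.int64(65)), (321, np.int64(-46)), (322, np.int64(-77)), (323, np.int64(-44)), (343, np.int64(41)), (344, np.int64(102)), (345, np.int64(86)), (379, np.int64(-52)), (380, np.int64(-64)), (386, np.int64(-63)), (387, np.int64(-52))]
55 [(232, np.int64(67)), (233, np.int64(130)), (234, np.int64(84)), (259, np.int64(-65)), (260, np.int64(-52)), (275, np.int64(-59)), (276, np.int64(-76)), (277, np.int64(-30)), (290, np.int64(54)), (291, np.int64(128)), (292, np.int64(117)), (293, np.int64(38)), (321, np.int64(-110)), (322, np.int64(-151)), (323, np.int64(-63)), (342, np.int64(51)), (343, np.int64(121)), (344, np.int64(109)), (345, np.int64(37)), (377, np.int64(-55)), (378, np.int64(-64)), (383, np.int64(-48)), (384, np.int64(-74)), (385, np.int64(-43))]
70 [(233, np.int64(38)), (234, np.int64(57)), (235, np.int64(52)), (236, np.int64(74)), (237, np.int64(62)), (261, np.int64(-60)), (262, np.int64(-65)), (277, np.int64(-65)), (278, np.int64(-73)), (290, np.int64(35)), (291, np.int64(105)), (292, np.int64(131)), (293, np.int64(66)), (321, np.int64(-126)), (322, np.int64(-155)), (323, np.int64(-46)), (341, np.int64(33)), (342, np.int64(98)), (343, np.int64(127)), (344, np.int64(63)), (375, np.int64(-57)), (376, np.int64(-69)), (381, np.int64(-60)), (382, np.int64(-77)), (383, np.int64(-26))]
```

{"api": "move_arm", "payload": {
  "deltas": [
    {"x": -0.0006,"y": 0,"z": -0.007,"wx": 0,"wy": 0,"wz": 0,"hand": 0.1},
    {"x": -0.0012,"y": 0,"z": -0.014,"wx": 0,"wy": 0,"wz": 0,"hand": 0.1},
    {"x": -0.0018,"y": 0,"z": -0.021,"wx": 0,"wy": 0,"wz": 0,"hand": 0.1},
    {"x": -0.0025,"y": 0,"z": -0.03,"wx": 0,"wy": 0,"wz": 0,"hand": 0.1},
    {"x": -0.0035,"y": 0,"z": -0.042,"wx": 0,"wy": 0,"wz": 0,"hand": 0.1},
    {"x": -0.005,"y": 0,"z": -0.058,"wx": 0,"wy": 0,"wz": 0,"hand": 0.1},
    {"x": -0.04,"y": 0,"z": -0.058,"wx": 0,"wy": 0,"wz": 0,"hand": 0.1},
    {"x": -0.08,"y": 0,"z": -0.058,"wx": 0,"wy": 0,"wz": 0,"hand": 0.1}
  ]
}}

```text
time: 33.58
tool_pos: [0.4452, 0.0074, 0.2338]
tool_rot: [-3.141, -0.085, -0.114]
contact_force: [0.3, 0.4, -1.8]
opening: 0.0289
```

```bash
python3 - <<'E'
from k import *
o=state(); T=(np.array([.421,.126,.11]),pose(112,-2)); delta(*T); delta([.421,.126,.0155],pose(114,-2),*T)
im,p=save("wrist","w17.png")
E
```

```text
t 33.58 pos [0.4452 0.0074 0.2338] rpy [-179.95   -4.88   -6.53] F [ 0.3  0.4 -1.8] op 0.0289
xyz [-0.0479 -0.1149  0.1203] w [ -0.73 -26.86  -4.51]
xyz [0.0354 0.     0.0876] w [ 0. -2. -0.]
```

{"api": "move_arm", "payload": {
  "deltas": [
    {"x": -0.012,"y": -0.03,"z": 0,"wx": 0,"wy": -6,"wz": -1,"hand": 0.1},
    {"x": -0.024,"y": -0.065,"z": 0.01,"wx": 0,"wy": -13,"wz": -2,"hand": 0.1},
    {"x": -0.036,"y": -0.095,"z": 0.04,"wx": 0,"wy": -19,"wz": -3.3,"hand": 0.1},
    {"x": -0.043,"y": -0.115,"z": 0.08,"wx": -0.6,"wy": -25,"wz": -4.5,"hand": 0.1},
    {"x": -0.048,"y": -0.115,"z": 0.12,"wx": -0.7,"wy": -26.9,"wz": -4.5,"hand": 0.1},
    {"x": -0.048,"y": -0.115,"z": 0.12,"wx": -0.7,"wy": -26.9,"wz": -4.5,"hand": 0.1}
  ]
}}

```text
time: 34.38
tool_pos: [0.42, 0.1262, 0.1078]
tool_rot: [3.142, 0.391, -0.035]
contact_force: [-0.1, 0.1, -0.2]
opening: 0.0289
```

{"api": "move_arm", "payload": {
  "deltas": [
    {"x": 0.012,"y": 0,"z": 0.03,"wx": 0,"wy": -1,"wz": 0,"hand": 0.1},
    {"x": 0.023,"y": 0,"z": 0.058,"wx": 0,"wy": -2,"wz": 0,"hand": 0.1},
    {"x": 0.031,"y": 0,"z": 0.077,"wx": 0,"wy": -2,"wz": 0,"hand": 0.1},
    {"x": 0.034,"y": 0,"z": 0.085,"wx": 0,"wy": -2,"wz": 0,"hand": 0.1},
    {"x": 0.034,"y": 0,"z": 0.085,"wx": 0,"wy": -2,"wz": 0,"hand": 0.1}
  ]
}}

```text
time: 35.0
tool_pos: [0.4212, 0.1262, 0.0192]
tool_rot: [-3.141, 0.419, -0.035]
contact_force: [-0.4, 0.4, -1.3]
opening: 0.0288
```

{"api": "move_arm", "payload": {
  "deltas": [
    {"x": 0.001,"y": 0,"z": 0.003,"wx": 0,"wy": 0,"wz": 0,"hand": 0.1},
    {"x": 0.001,"y": 0,"z": 0.003,"wx": 0,"wy": 0,"wz": 0,"hand": 0.25},
    {"x": 0.001,"y": 0,"z": 0.003,"wx": 0,"wy": 0,"wz": 0,"hand": 0.45},
    {"x": 0.001,"y": 0,"z": 0.003,"wx": 0,"wy": 0,"wz": 0,"hand": 0.45},
    {"x": 0,"y": 0,"z": 0,"wx": 0,"wy": 0,"wz": 0,"hand": 0.45},
    {"x": -0.005,"y": 0,"z": -0.03,"wx": 0,"wy": 5,"wz": 0,"hand": 0.45},
    {"x": -0.02,"y": 0,"z": -0.08,"wx": 0,"wy": 12,"wz": 0,"hand": 0.45},
    {"x": -0.04,"y": 0,"z": -0.13,"wx": 0,"wy": 20,"wz": 0,"hand": 0.45}
  ]
}}

```text
time: 36.0
tool_pos: [0.4375, 0.1254, 0.1544]
tool_rot: [-3.141, 0.068, -0.035]
contact_force: [1.2, -0.8, 1.0]
opening: 0.0411
```

{"api": "move_arm", "payload": {
  "deltas": [
    {"x": 0,"y": -0.02,"z": -0.03,"wx": 0,"wy": 2,"wz": 0,"hand": 0.45},
    {"x": 0,"y": -0.06,"z": -0.06,"wx": 0,"wy": 4,"wz": 0,"hand": 0.3},
    {"x": 0,"y": -0.06,"z": -0.09,"wx": 0,"wy": 4,"wz": 0,"hand": 0.1},
    {"x": 0,"y": -0.06,"z": -0.09,"wx": 0,"wy": 4,"wz": 0,"hand": 0},
    {"x": 0,"y": -0.06,"z": -0.09,"wx": 0,"wy": 4,"wz": 0,"hand": 0}
  ]
}}

```text
time: 36.62
tool_pos: [0.445, 0.1849, 0.242]
tool_rot: [-3.141, 0.004, -0.035]
contact_force: [-0.4, -0.7, -0.5]
opening: 0.006
```

```bash
cat >> h.py <<'E'
def rings(z=.019,vmax=235):
    im,p=save("wrist","r.png"); hsv=cv2.cvtColor(im,cv2.COLOR_BGR2HSV); m=cv2.inRange(hsv,(8,90,80),(28,255,255)); m[vmax:]=0
    n,_,st,c=cv2.connectedComponentsWithStats(m)
    for i in range(1,n):
        if st[i,4]>15: print("ring",st[i,4],c[i].round(1),plane("wrist",c[i],z,p)[:2].round(4))
    return im,p
E
python3 - <<'E'
from k import *
o=state(); im,p=rings(); print(o["qpos"].round(2))
# dark cap: triangulate top & scene
for n,b in (("top",(165,190,200,225)),("scene",(430,245,470,275))):
    pp=P(n); I=viewer.read_camera(n); g=I.max(2); m=(g[b[1]:b[3],b[0]:b[2]]<60).astype(np.uint8); k,_,st,c=cv2.connectedComponentsWithStats(m); print(n,[(st[i].tolist(),(c[i]+b[:2]).round(1),plane(n,c[i]+b[:2],.19,pp)[:2].round(4)) for i in range(1,k) if st[i,4]>20])
cv2.imwrite("pics/w18.png",im)
E
```

```text
t 36.62 pos [0.445  0.1849 0.242 ] rpy [-179.99    0.24   -2.02] F [-0.4 -0.7 -0.5] op 0.006
ring 62 [370.3 171.5] [0.4392 0.1253]
ring 63 [317.3 174.4] [0.438 0.183]
ring 62 [260.2 177.6] [0.4367 0.2453]
ring 61 [369.7 194.6] [0.4133 0.1258]
ring 63 [316.7 197.5] [0.4122 0.1845]
ring 58 [260.8 200.8] [0.4105 0.2466]
[0.23 0.25 1.61 0.   1.29 1.84]
top [([0, 0, 35, 35, 640], array([176. , 203.3]), array([0.5362, 0.3863]))]
scene [([0, 0, 40, 30, 715], array([453.8, 255.1]), array([0.5235, 0.388 ]))]
```

View pics/w18.png

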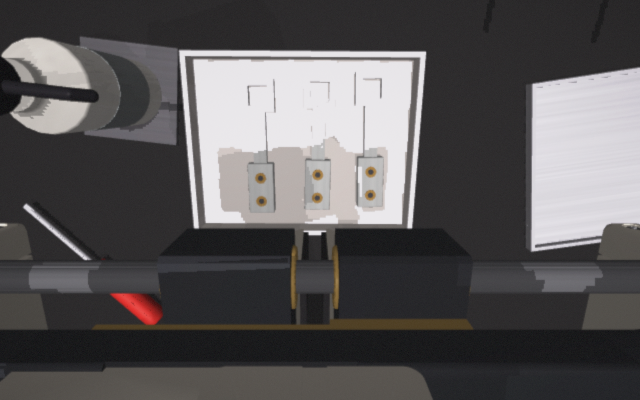

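All three blocks lie flat in the wash tray (bodies at (261,188), (317,185), (370,183)). Next the nozzle: hover near the canister and locate the cap.

{"api": "move_arm", "payload": {
  "deltas": [
    {"x": 0,"y": -0.01,"z": -0.04,"wx": 0,"wy": 0,"wz": 0,"hand": 0},
    {"x": 0,"y": -0.05,"z": -0.058,"wx": 0,"wy": 0,"wz": 0,"hand": 0},
    {"x": 0,"y": -0.11,"z": -0.058,"wx": 0,"wy": 0,"wz": 0,"hand": 0},
    {"x": 0,"y": -0.165,"z": -0.058,"wx": 0,"wy": 0,"wz": 0,"hand": 0},
    {"x": 0,"y": -0.165,"z": -0.058,"wx": 0,"wy": 0,"wz": 0,"hand": 0},
    {"x": 0,"y": -0.165,"z": -0.058,"wx": 0,"wy": 0,"wz": 0,"hand": 0}
  ]
}}

```text
time: 37.52
tool_pos: [0.4514, 0.3495, 0.2998]
tool_rot: [3.141, 0.004, -0.035]
contact_force: [0.4, 0.9, -0.8]
opening: 0.0008
```

```bash
python3 - <<'E'
from k import *
o=state(); im,p=save("wrist","w19.png"); g=im.max(2)
for c in ([.53,.371],[.544,.384]): print("pred",proj("wrist",[*c,.194],p).round(0))
m=(g<70).astype(np.uint8); k,_,st,c=cv2.connectedComponentsWithStats(m[:225])
for i in range(1,k):
    if st[i,4]>200: print(st[i],c[i].round(1),plane("wrist",c[i],.194,p)[:2].round(4))
C=cv2.HoughCircles(cv2.GaussianBlur(g[:230],(5,5),1),cv2.HOUGH_GRADIENT,1,15,param1=80,param2=18,minRadius=18,maxRadius=60)
if C is not None:
    for x in C[0][:6]: print("circ",x.round(1),plane("wrist",x[:2],.194,p)[:2].round(4))
E
```

```text
t 37.52 pos [0.4514 0.3495 0.2998] rpy [179.95   0.25  -2.  ] F [ 0.4  0.9 -0.8] op 0.0008
pred [281.  88.]
pred [261.  68.]
[    0     0   640   225 98185] [291.1 104.7] [0.5186 0.3646]
circ [277.5  88.5  38. ] [0.5301 0.3737]
circ [426.5 162.5  52.7] [0.4734 0.2658]
circ [487.5 166.5  49.4] [0.4688 0.2201]
circ [383.5 170.5  49.2] [0.4685 0.2978]
circ [489.5  98.5  51.6] [0.5179 0.223 ]
circ [321.5 152.5  59.4] [0.4836 0.3439]
```

```bash
python3 - <<'E'
from h import *
im=cv2.imread("pics/w19.png"); g=im.max(2)
for v in range(40,140,8): print(v,' '.join('%3d'%x for x in g[v,215:345:5]))
E
```

```text
40  43  43  42  44  44  45  43  42  45  44  43  44  43  47  48  45  45  45  47  45  47  46  45  47  45  45
48  43  43  44  44  44  44  43  99 113 112 107  79  63  49  45  47  45  48  45  48  46  47  46  46  47  46
56  46  44  42  42  42  43  45 107 114 217 217 216 217 216 215 215 212 120 120 123 123 123 121 109  47  45
64  44  44  43  42  41  44  43 215 125  67  70  72  71  57 215 216 213 219 190 111 114 114 117 119  48  47
72  44  43  45  45  44  44 213  64  68  67  70  70  71  73  72  76 211 207 217 209 114 114 116 117  46  42
80  43  43  45  45  42  82  58  67  65  68  71  73  72  73  73  76 137 205 202 203 120 115 115 108  45  43
88  41  44  42  42  43 132  64  67  69  69  71  72  72  74  73  73  28  42  40  58  73  86 105  65  45  53
96  41  44  43  45  45 100  93  65  67  66  68  70  70  73  72  74  40  41  38  35  41  44  52  59  71  71
104  45  43  42  44  43  44 201  82  64  67  68  70  68  70  71  33 156 193 195 192  69  65  71  31  46  70
112  44  43  45  46  46  44  67 200 197 106  58  60  54  77 123 187 189 192 189 129 116 114 114  42  47  67
120  43  45  45  48  45  44  86 114 154 194 190 189 188 189 188 191 188 187 115 115 114 115 104  46  47  76
128  44  46  44  46  49  48 114 119 120 119 118 154 171 181 151 117 113 112 112  75  67 113  70  48  44  90
136  46  46  45  43  42  47  47  46  47  46  46  49  47  52  66  87 101 111  98  65  67  67  34  35  45 108
```

```bash
python3 - <<'E'
from h import *
im=cv2.imread("pics/w19.png"); g=im.max(2); m=((g>53)&(g<80)).astype(np.uint8); k=np.zeros_like(m); k[52:120,236:300]=1; m=cv2.morphologyEx(m*k,cv2.MORPH_OPEN,np.ones((5,5)))
n,_,st,c=cv2.connectedComponentsWithStats(m); i=1+np.argmax(st[1:,4]); print(st[i],c[i]); ct=c[i]
X=plane("wrist",ct,.194)[:2]; print(X); delta([*X,.215],pose(90,-2))
E
```

```text
[ 244   61   50   53 2063] [268.51284537  86.60494426]
[0.53187827 0.37949316]
xyz [ 0.0795 -0.0333  0.085 ] w [ 0.02  0.21 -0.06]
```

{"api": "move_arm", "payload": {
  "deltas": [
    {"x": 0.04,"y": -0.017,"z": 0.02,"wx": 0,"wy": 0,"wz": 0,"hand": 0},
    {"x": 0.0795,"y": -0.033,"z": 0.05,"wx": 0,"wy": 0,"wz": 0,"hand": 0},
    {"x": 0.0795,"y": -0.033,"z": 0.08,"wx": 0,"wy": 0,"wz": 0,"hand": 0},
    {"x": 0.0795,"y": -0.033,"z": 0.095,"wx": 0,"wy": 0,"wz": 0,"hand": 0},
    {"x": 0.0795,"y": -0.033,"z": 0.102,"wx": 0,"wy": 0,"wz": 0,"hand": 0},
    {"x": 0.0795,"y": -0.033,"z": 0.106,"wx": 0,"wy": 0,"wz": 0,"hand": 0},
    {"x": 0.0795,"y": -0.033,"z": 0.109,"wx": 0,"wy": 0,"wz": 0,"hand": 0},
    {"x": 0.0795,"y": -0.033,"z": 0.109,"wx": 0,"wy": 0,"wz": 0,"hand": 0}
  ]
}}

```text
time: 38.58
tool_pos: [0.5322, 0.3804, 0.1929]
tool_rot: [-3.14, 0.001, -0.035]
contact_force: [0.2, -0.7, 3.8]
opening: 0.0004
```

Contact at z≈.193 with 3.8 N. Press in small steps.

{"api": "move_arm", "payload": {
  "deltas": [
    {"x": 0,"y": 0,"z": 0.003,"wx": 0,"wy": 0,"wz": 0,"hand": 0},
    {"x": 0,"y": 0,"z": 0.006,"wx": 0,"wy": 0,"wz": 0,"hand": 0},
    {"x": 0,"y": 0,"z": 0.009,"wx": 0,"wy": 0,"wz": 0,"hand": 0},
    {"x": 0,"y": 0,"z": 0.01,"wx": 0,"wy": 0,"wz": 0,"hand": 0},
    {"x": 0,"y": 0,"z": 0.01,"wx": 0,"wy": 0,"wz": 0,"hand": 0}
  ]
}}

```text
time: 39.2
tool_pos: [0.5323, 0.3806, 0.1852]
tool_rot: [-3.139, -0.001, -0.035]
contact_force: [-4.3, -3.7, 17.8]
opening: 0.0002
```

Fz is 17.8 N, past the 9 N at the bottom, so the cap is fully down. Release, rise and check the drip tray's position.

{"api": "move_arm", "payload": {
  "deltas": [
    {"x": 0,"y": 0,"z": -0.01,"wx": 0,"wy": 0,"wz": 0,"hand": 0},
    {"x": 0,"y": 0,"z": -0.03,"wx": 0,"wy": 0,"wz": 0,"hand": 0},
    {"x": -0.01,"y": 0,"z": -0.07,"wx": 0,"wy": 0,"wz": 0,"hand": 0},
    {"x": -0.05,"y": 0.04,"z": -0.09,"wx": 0,"wy": 0,"wz": 0,"hand": 0.1},
    {"x": -0.09,"y": 0.09,"z": -0.09,"wx": 0,"wy": 0,"wz": 0,"hand": 0.3},
    {"x": -0.105,"y": 0.13,"z": -0.09,"wx": 0,"wy": 0,"wz": 0,"hand": 0.45},
    {"x": -0.105,"y": 0.13,"z": -0.09,"wx": 0,"wy": 0,"wz": 0,"hand": 0.45}
  ]
}}

```text
time: 40.08
tool_pos: [0.4214, 0.2524, 0.2724]
tool_rot: [-3.141, 0.002, -0.037]
contact_force: [-0.1, 0.9, 0.2]
opening: 0.0347
```

```bash
cat >> h.py <<'E'
def drip():
    im,p=save("top","t.png"); hsv=cv2.cvtColor(im,cv2.COLOR_BGR2HSV); w=cv2.inRange(hsv,(0,0,150),(180,60,255)); w[:190]=0; w[295:]=0
    cs,_=cv2.findContours(w,cv2.RETR_EXTERNAL,cv2.CHAIN_APPROX_NONE)
    for c in cs:
        if cv2.contourArea(c)>900:
            r=cv2.minAreaRect(c); b=[plane("top",q,.012,p)[:2] for q in cv2.boxPoints(r)]; print("tray",cv2.contourArea(c),np.array(r[1]).round(1),"c",np.mean(b,0).round(4),[x.round(4).tolist() for x in b])
E
python3 - <<'E'
from k import *
o=state(); drip(); rings()
E
```

```text
t 40.08 pos [0.4214 0.2524 0.2724] rpy [-1.7996e+02  1.3000e-01 -2.1200e+00] F [-0.1  0.9  0.2] op 0.0347
tray 1079.5 [29.4 41.2] c [0.4889 0.4278] [[0.5092, 0.5099], [0.5595, 0.3855], [0.468, 0.3462], [0.4187, 0.4696]]
tray 4054.0 [57.7 73.2] c [ 0.4459 -0.1787] [[0.5263, -0.047], [0.5552, -0.2911], [0.3647, -0.308], [0.3374, -0.0687]]
tray 3035.0 [72.4 58.2] c [0.4714 0.1934] [[0.3798, 0.3133], [0.5729, 0.3127], [0.563, 0.0709], [0.3699, 0.0765]]
tray 7327.0 [104. 125.] c [ 0.4085 -0.8907] [[0.585, -0.6979], [0.5758, -1.1233], [0.2317, -1.0757], [0.2415, -0.6661]]
tray 4677.0 [ 83.5 111. ] c [0.4471 0.7936] [[0.2798, 0.9301], [0.643, 0.9304], [0.6136, 0.6516], [0.2518, 0.6622]]
ring 57 [426.2 145.7] [0.4393 0.1256]
ring 54 [376.  148.9] [0.4377 0.1832]
ring 51 [322. 152.] [0.4364 0.2455]
ring 51 [425. 168.] [0.4134 0.1258]
ring 57 [374.6 170.9] [0.412  0.1847]
ring 52 [322.  173.9] [0.4107 0.2464]
```

The cap sprang back free. Drip tray: centre (.446,-.179), yaw 6.6°. The blocks are unchanged. Pick block 0.

{"api": "move_arm", "payload": {
  "deltas": [
    {"x": 0.002,"y": 0.006,"z": 0.06,"wx": 0,"wy": 0,"wz": 0,"hand": 0.45},
    {"x": 0.002,"y": 0.006,"z": 0.12,"wx": 0,"wy": 0,"wz": 0,"hand": 0.45},
    {"x": 0.002,"y": 0.006,"z": 0.18,"wx": 0,"wy": 0,"wz": 0,"hand": 0.45},
    {"x": 0.002,"y": 0.006,"z": 0.225,"wx": 0,"wy": 0,"wz": 0,"hand": 0.45},
    {"x": 0.002,"y": 0.006,"z": 0.252,"wx": 0,"wy": 0,"wz": 0,"hand": 0.45},
    {"x": 0.002,"y": 0.006,"z": 0.262,"wx": 0,"wy": 0,"wz": 0,"hand": 0.45},
    {"x": 0.002,"y": 0.006,"z": 0.264,"wx": 0,"wy": 0,"wz": 0,"hand": 0.45},
    {"x": 0.002,"y": 0.006,"z": 0.264,"wx": 0,"wy": 0,"wz": 0,"hand": 0.45}
  ]
}}

```text
time: 41.18
tool_pos: [0.4245, 0.2487, 0.0086]
tool_rot: [-3.14, 0.001, -0.035]
contact_force: [0.1, -0.2, 0.8]
opening: 0.0411
```

{"api": "move_arm", "payload": {
  "deltas": [
    {"x": 0,"y": 0,"z": 0,"wx": 0,"wy": 0,"wz": 0,"hand": 0.1},
    {"x": 0,"y": 0,"z": 0,"wx": 0,"wy": 0,"wz": 0,"hand": 0.1},
    {"x": 0,"y": 0,"z": 0,"wx": 0,"wy": 0,"wz": 0,"hand": 0.1},
    {"x": 0,"y": 0,"z": 0,"wx": 0,"wy": 0,"wz": 0,"hand": 0.1}
  ]
}}

```text
time: 41.68
tool_pos: [0.4241, 0.2483, 0.0087]
tool_rot: [-3.14, 0.001, -0.035]
contact_force: [-0.9, -0.4, 6.1]
opening: 0.0279
```

{"api": "move_arm", "payload": {
  "deltas": [
    {"x": 0,"y": 0,"z": -0.02,"wx": 0,"wy": 0,"wz": 0,"hand": 0.1},
    {"x": 0,"y": 0,"z": -0.06,"wx": 0,"wy": 0,"wz": 0,"hand": 0.1},
    {"x": 0,"y": 0,"z": -0.11,"wx": 0,"wy": 0,"wz": 0,"hand": 0.1},
    {"x": 0,"y": 0,"z": -0.13,"wx": 0,"wy": 0,"wz": 0,"hand": 0.1}
  ]
}}

```text
time: 42.18
tool_pos: [0.4251, 0.2485, 0.1406]
tool_rot: [-3.139, -0.001, -0.035]
contact_force: [-0.3, -0.0, -0.9]
opening: 0.0277
```

```bash
python3 - <<'E'
from k import *
o=state(); q=o["qpos"]; T=(np.array([.412,-.2484,.13]),pose(90,6.6)); tr([T],q); delta(*T)
E
```

```text
t 42.17 pos [0.4251 0.2485 0.1406] rpy [-1.7985e+02 -8.0000e-02 -2.0200e+00] F [-0.3 -0.  -0.9] op 0.0277
ik err 0.0mm 0.0deg [-0.7   0.37  1.78 -0.    0.99  0.75]
xyz [0.0044 0.4971 0.0094] w [-0.14 -0.09 -8.62]
```

{"api": "move_arm", "payload": {
  "deltas": [
    {"x": 0,"y": 0.06,"z": 0,"wx": 0,"wy": 0,"wz": -1,"hand": 0.1},
    {"x": 0.001,"y": 0.12,"z": 0,"wx": 0,"wy": 0,"wz": -2,"hand": 0.1},
    {"x": 0.002,"y": 0.18,"z": 0,"wx": 0,"wy": 0,"wz": -3,"hand": 0.1},
    {"x": 0.002,"y": 0.24,"z": 0,"wx": 0,"wy": 0,"wz": -4,"hand": 0.1},
    {"x": 0.003,"y": 0.3,"z": 0,"wx": 0,"wy": 0,"wz": -5,"hand": 0.1},
    {"x": 0.003,"y": 0.36,"z": 0,"wx": 0,"wy": 0,"wz": -6,"hand": 0.1},
    {"x": 0.004,"y": 0.42,"z": 0,"wx": 0,"wy": 0,"wz": -7.5,"hand": 0.1},
    {"x": 0.004,"y": 0.475,"z": 0.005,"wx": 0,"wy": 0,"wz": -8.6,"hand": 0.1}
  ]
}}

```text
time: 43.18
tool_pos: [0.4111, -0.229, 0.1328]
tool_rot: [-3.141, 0.002, 0.115]
contact_force: [1.7, 1.0, -0.7]
opening: 0.0274
```

{"api": "move_arm", "payload": {
  "deltas": [
    {"x": 0.003,"y": 0.02,"z": 0,"wx": 0,"wy": 0,"wz": 0,"hand": 0.1},
    {"x": 0.003,"y": 0.022,"z": 0.01,"wx": 0,"wy": 0,"wz": 0,"hand": 0.1},
    {"x": 0.003,"y": 0.022,"z": 0.01,"wx": 0,"wy": 0,"wz": 0,"hand": 0.1}
  ]
}}

```text
time: 43.55
tool_pos: [0.4161, -0.2463, 0.1213]
tool_rot: [-3.138, 0.005, 0.116]
contact_force: [0.4, 0.9, -2.0]
opening: 0.0278
```

```bash
python3 - <<'E'
from k import *
o=state(); drip(); im,p=save("wrist","w20.png")
c=np.array([.446,-.179]); y=np.radians(6.6); ex=np.array([np.cos(y),np.sin(y)]); ey=np.array([-ex[1],ex[0]])
g=im.min(2); print("expected near rim corners", [proj("wrist",[*(c-.095*ex+s*.12*ey),.012],p).round(0) for s in (1,-1)],[proj("wrist",[*(c+.095*ex+s*.12*ey),.012],p).round(0) for s in (1,-1)])
delta([.412,-.2484,.0095],pose(90,6.6))
E
```

```text
t 43.55 pos [ 0.4161 -0.2463  0.1213] rpy [-179.79    0.26    6.64] F [ 0.4  0.9 -2. ] op 0.0278
tray 2354.0 [57.6 71.8] c [ 0.4463 -0.1762] [[0.5261, -0.0463], [0.5558, -0.2856], [0.3657, -0.3037], [0.3376, -0.0691]]
tray 4175.5 [74.4 58.5] c [0.4716 0.1968] [[0.3806, 0.3206], [0.5746, 0.3187], [0.5625, 0.0704], [0.3686, 0.0775]]
tray 7332.0 [104. 125.] c [ 0.4085 -0.8907] [[0.585, -0.6979], [0.5758, -1.1233], [0.2317, -1.0757], [0.2415, -0.6661]]
tray 4693.5 [ 83.5 111.1] c [0.447  0.7935] [[0.2798, 0.9302], [0.6432, 0.9301], [0.6136, 0.6515], [0.2516, 0.6624]]
expected near rim corners [array([ 91., 262.]), array([385., 263.])] [array([47.,  5.]), array([400.,   6.])]
xyz [-0.0045  0.0016  0.1127] w [-0.13  0.19  0.09]
```

Tray unmoved. Lower, release and retreat.

{"api": "move_arm", "payload": {
  "deltas": [
    {"x": -0.004,"y": 0.0015,"z": 0.04,"wx": 0,"wy": 0,"wz": 0,"hand": 0.1},
    {"x": -0.004,"y": 0.0015,"z": 0.08,"wx": 0,"wy": 0,"wz": 0,"hand": 0.1},
    {"x": -0.004,"y": 0.0015,"z": 0.1,"wx": 0,"wy": 0,"wz": 0,"hand": 0.1},
    {"x": -0.004,"y": 0.0015,"z": 0.109,"wx": 0,"wy": 0,"wz": 0,"hand": 0.1},
    {"x": -0.004,"y": 0.0015,"z": 0.1115,"wx": 0,"wy": 0,"wz": 0,"hand": 0.1},
    {"x": -0.004,"y": 0.0015,"z": 0.1115,"wx": 0,"wy": 0,"wz": 0,"hand": 0.25},
    {"x": -0.004,"y": 0.0015,"z": 0.1115,"wx": 0,"wy": 0,"wz": 0,"hand": 0.45},
    {"x": -0.004,"y": 0.0015,"z": 0.1115,"wx": 0,"wy": 0,"wz": 0,"hand": 0.45}
  ]
}}

```text
time: 44.65
tool_pos: [0.4131, -0.2505, 0.0117]
tool_rot: [3.142, 0.001, 0.115]
contact_force: [-0.0, -0.6, 0.0]
opening: 0.04
```

{"api": "move_arm", "payload": {
  "deltas": [
    {"x": 0,"y": 0,"z": -0.02,"wx": 0,"wy": 0,"wz": 0,"hand": 0.45},
    {"x": 0,"y": 0,"z": -0.07,"wx": 0,"wy": 0,"wz": 0,"hand": 0.45},
    {"x": 0,"y": 0,"z": -0.12,"wx": 0,"wy": 0,"wz": 0,"hand": 0.45},
    {"x": 0,"y": 0,"z": -0.15,"wx": 0,"wy": 0,"wz": 0,"hand": 0.45}
  ]
}}

```text
time: 45.15
tool_pos: [0.4137, -0.2508, 0.1639]
tool_rot: [3.14, -0.0, 0.115]
contact_force: [-0.0, -0.4, 0.3]
opening: 0.0414
```

```bash
python3 - <<'E'
from k import *
o=state(); rings(.018); T=(np.array([.425,.184,.15]),pose(90,-2.5)); delta(*T)
E
```

```text
t 45.15 pos [ 0.4137 -0.2508  0.1639] rpy [ 1.7989e+02 -1.0000e-02  6.5800e+00] F [-0.  -0.4  0.3] op 0.0414
ring 98 [314.  170.3] [ 0.426  -0.2484]
ring 97 [312.8 199.5] [ 0.4    -0.2503]
xyz [ 0.0599 -0.4318  0.0148] w [ 0.29 -0.24  9.09]
```

{"api": "move_arm", "payload": {
  "deltas": [
    {"x": 0.007,"y": -0.05,"z": 0,"wx": 0,"wy": 0,"wz": 1,"hand": 0.45},
    {"x": 0.015,"y": -0.105,"z": 0,"wx": 0,"wy": 0,"wz": 2,"hand": 0.45},
    {"x": 0.023,"y": -0.16,"z": 0,"wx": 0,"wy": 0,"wz": 3.3,"hand": 0.45},
    {"x": 0.03,"y": -0.215,"z": 0,"wx": 0,"wy": 0,"wz": 4.5,"hand": 0.45},
    {"x": 0.038,"y": -0.27,"z": 0,"wx": 0,"wy": 0,"wz": 5.7,"hand": 0.45},
    {"x": 0.046,"y": -0.33,"z": 0.005,"wx": 0,"wy": 0,"wz": 7,"hand": 0.45},
    {"x": 0.054,"y": -0.39,"z": 0.01,"wx": 0.2,"wy": -0.2,"wz": 8.2,"hand": 0.45},
    {"x": 0.06,"y": -0.432,"z": 0.015,"wx": 0.3,"wy": -0.2,"wz": 9.1,"hand": 0.45}
  ]
}}

```text
time: 46.2
tool_pos: [0.4228, 0.1882, 0.1464]
tool_rot: [-3.135, 0.006, -0.043]
contact_force: [0.1, -0.4, 0.7]
opening: 0.0413
```

{"api": "move_arm", "payload": {
  "deltas": [
    {"x": 0,"y": 0,"z": 0,"wx": 0,"wy": 0,"wz": 0,"hand": 0.45},
    {"x": 0,"y": 0,"z": 0,"wx": 0,"wy": 0,"wz": 0,"hand": 0.45}
  ]
}}

```text
time: 46.45
tool_pos: [0.4229, 0.1854, 0.1463]
tool_rot: [-3.136, 0.007, -0.043]
contact_force: [1.3, 0.2, 0.2]
opening: 0.0416
```

```bash
python3 - <<'E'
from k import *
o=state(); rings(.019); delta([.425,.184,.0085],pose(90,-2.5))
E
```

```text
t 46.45 pos [0.4229 0.1854 0.1463] rpy [-179.7     0.38   -2.47] F [1.3 0.2 0.2] op 0.0416
ring 120 [389.6 165.6] [0.4391 0.1254]
ring 117 [318.4 169.9] [0.4381 0.1829]
ring 105 [388.9 196.7] [0.4131 0.1257]
ring 106 [317.9 200.9] [0.412  0.1844]
xyz [0.0028 0.0016 0.1379] w [-0.3   0.37 -0.04]
```

{"api": "move_arm", "payload": {
  "deltas": [
    {"x": 0.002,"y": 0.001,"z": 0.05,"wx": 0,"wy": 0,"wz": 0,"hand": 0.45},
    {"x": 0.002,"y": 0.001,"z": 0.1,"wx": 0,"wy": 0,"wz": 0,"hand": 0.45},
    {"x": 0.002,"y": 0.001,"z": 0.127,"wx": -0.3,"wy": 0.3,"wz": 0,"hand": 0.45},
    {"x": 0.002,"y": 0.001,"z": 0.136,"wx": -0.3,"wy": 0.3,"wz": 0,"hand": 0.45},
    {"x": 0.002,"y": 0.001,"z": 0.1375,"wx": -0.3,"wy": 0.3,"wz": 0,"hand": 0.45},
    {"x": 0.002,"y": 0.001,"z": 0.1375,"wx": -0.3,"wy": 0.3,"wz": 0,"hand": 0.2},
    {"x": 0.002,"y": 0.001,"z": 0.1375,"wx": -0.3,"wy": 0.3,"wz": 0,"hand": 0.1},
    {"x": 0.002,"y": 0.001,"z": 0.1375,"wx": -0.3,"wy": 0.3,"wz": 0,"hand": 0.1}
  ]
}}

```text
time: 47.5
tool_pos: [0.4249, 0.1855, 0.0098]
tool_rot: [-3.141, -0.001, -0.044]
contact_force: [-1.3, -2.2, 7.6]
opening: 0.0276
```

{"api": "move_arm", "payload": {
  "deltas": [
    {"x": 0,"y": 0,"z": 0,"wx": 0,"wy": 0,"wz": 0,"hand": 0.1},
    {"x": 0,"y": 0,"z": -0.02,"wx": 0,"wy": 0,"wz": 0,"hand": 0.1},
    {"x": 0,"y": 0,"z": -0.06,"wx": 0,"wy": 0,"wz": 0,"hand": 0.1},
    {"x": 0,"y": 0,"z": -0.11,"wx": 0,"wy": 0,"wz": 0,"hand": 0.1},
    {"x": 0,"y": 0,"z": -0.125,"wx": 0,"wy": 0,"wz": 0,"hand": 0.1},
    {"x": 0,"y": 0,"z": -0.125,"wx": 0,"wy": 0,"wz": 0,"hand": 0.1}
  ]
}}

```text
time: 48.25
tool_pos: [0.4249, 0.1858, 0.135]
tool_rot: [-3.14, -0.002, -0.044]
contact_force: [-0.3, 0.3, -1.6]
opening: 0.0279
```

```bash
python3 - <<'E'
from k import *
o=state(); drip(); delta([.405,-.184,.125],pose(90,6.6))
E
```

```text
t 48.25 pos [0.4249 0.1858 0.135 ] rpy [-1.7992e+02 -1.0000e-01 -2.5000e+00] F [-0.3  0.3 -1.6] op 0.0279
tray 4080.0 [57.8 73.4] c [ 0.4288 -0.2049] [[0.5088, -0.073], [0.5384, -0.3174], [0.348, -0.3344], [0.32, -0.0948]]
tray 1592.5 [73.2 58.1] c [0.4716 0.1947] [[0.3802, 0.3159], [0.573, 0.3155], [0.5631, 0.0709], [0.3703, 0.0764]]
tray 7327.0 [104. 125.] c [ 0.4085 -0.8907] [[0.585, -0.6979], [0.5758, -1.1233], [0.2317, -1.0757], [0.2415, -0.6661]]
tray 4682.0 [ 83.6 111. ] c [0.447  0.7935] [[0.2798, 0.9301], [0.6429, 0.9306], [0.6136, 0.6514], [0.2519, 0.6618]]
xyz [-0.003   0.37    0.0086] w [-0.04  0.04 -9.1 ]
```

The drip tray was knocked to (.429,-.205), yaw unchanged. I retarget to the middle slot at (.387,-.210).

{"api": "move_arm", "payload": {
  "deltas": [
    {"x": -0.003,"y": 0.05,"z": 0,"wx": 0,"wy": 0,"wz": -1,"hand": 0.1},
    {"x": -0.005,"y": 0.1,"z": 0,"wx": 0,"wy": 0,"wz": -2,"hand": 0.1},
    {"x": -0.008,"y": 0.155,"z": 0,"wx": 0,"wy": 0,"wz": -3.5,"hand": 0.1},
    {"x": -0.01,"y": 0.21,"z": 0,"wx": 0,"wy": 0,"wz": -5,"hand": 0.1},
    {"x": -0.013,"y": 0.265,"z": 0,"wx": 0,"wy": 0,"wz": -6.5,"hand": 0.1},
    {"x": -0.016,"y": 0.32,"z": 0,"wx": 0,"wy": 0,"wz": -8,"hand": 0.1},
    {"x": -0.019,"y": 0.37,"z": 0,"wx": 0,"wy": 0,"wz": -9.1,"hand": 0.1},
    {"x": -0.02,"y": 0.3965,"z": 0,"wx": 0,"wy": 0,"wz": -9.1,"hand": 0.1}
  ]
}}

```text
time: 49.3
tool_pos: [0.3859, -0.2117, 0.1323]
tool_rot: [-3.14, 0.003, 0.113]
contact_force: [0.9, 0.3, -2.2]
opening: 0.0274
```

{"api": "move_arm", "payload": {
  "deltas": [
    {"x": 0,"y": 0,"z": 0,"wx": 0,"wy": 0,"wz": 0,"hand": 0.1},
    {"x": 0,"y": 0,"z": 0,"wx": 0,"wy": 0,"wz": 0,"hand": 0.1}
  ]
}}

```text
time: 49.55
tool_pos: [0.3864, -0.2087, 0.1327]
tool_rot: [-3.139, 0.003, 0.115]
contact_force: [0.7, 0.6, -2.5]
opening: 0.0274
```

```bash
python3 - <<'E'
from k import *
o=state(); rings(.018); drip(); delta([.387,-.21,.0095],pose(90,6.7))
E
```

```text
t 49.55 pos [ 0.3864 -0.2087  0.1327] rpy [-1.7985e+02  1.7000e-01  6.5900e+00] F [ 0.7  0.6 -2.5] op 0.0274
ring 127 [405.3 174.3] [ 0.4088 -0.276 ]
ring 122 [402.2 206.5] [ 0.3829 -0.2782]
ring 282 [315.7 225.3] [ 0.3593 -0.2117]
tray 1515.5 [56.7 72.3] c [ 0.4314 -0.2032] [[0.5098, -0.0734], [0.5389, -0.314], [0.3522, -0.3307], [0.3246, -0.0947]]
tray 4181.5 [74.6 58.4] c [0.4713 0.1969] [[0.3795, 0.3203], [0.5731, 0.32], [0.5632, 0.071], [0.3695, 0.0764]]
tray 7328.5 [104. 125.] c [ 0.4085 -0.8907] [[0.585, -0.6979], [0.5758, -1.1233], [0.2317, -1.0757], [0.2415, -0.6661]]
tray 4674.5 [ 83.5 111. ] c [0.4471 0.7936] [[0.2798, 0.9301], [0.643, 0.9304], [0.6136, 0.6516], [0.2518, 0.6622]]
xyz [0.0003 0.0017 0.1237] w [-0.1   0.12 -0.04]
```

{"api": "move_arm", "payload": {
  "deltas": [
    {"x": 0,"y": 0.0015,"z": 0.05,"wx": 0,"wy": 0,"wz": 0,"hand": 0.1},
    {"x": 0,"y": 0.0015,"z": 0.09,"wx": 0,"wy": 0,"wz": 0,"hand": 0.1},
    {"x": 0,"y": 0.0015,"z": 0.112,"wx": 0,"wy": 0,"wz": 0,"hand": 0.1},
    {"x": 0,"y": 0.0015,"z": 0.12,"wx": 0,"wy": 0,"wz": 0,"hand": 0.1},
    {"x": 0,"y": 0.0015,"z": 0.1225,"wx": 0,"wy": 0,"wz": 0,"hand": 0.1},
    {"x": 0,"y": 0.0015,"z": 0.1225,"wx": 0,"wy": 0,"wz": 0,"hand": 0.25},
    {"x": 0,"y": 0.0015,"z": 0.1225,"wx": 0,"wy": 0,"wz": 0,"hand": 0.45},
    {"x": 0,"y": 0.0015,"z": 0.1225,"wx": 0,"wy": 0,"wz": 0,"hand": 0.45}
  ]
}}

```text
time: 50.65
tool_pos: [0.3874, -0.2116, 0.0118]
tool_rot: [3.141, 0.0, 0.115]
contact_force: [-0.5, 0.5, 0.2]
opening: 0.04
```

{"api": "move_arm", "payload": {
  "deltas": [
    {"x": 0,"y": 0,"z": -0.02,"wx": 0,"wy": 0,"wz": 0,"hand": 0.45},
    {"x": 0,"y": 0,"z": -0.07,"wx": 0,"wy": 0,"wz": 0,"hand": 0.45},
    {"x": 0,"y": 0,"z": -0.12,"wx": 0,"wy": 0,"wz": 0,"hand": 0.45},
    {"x": 0,"y": 0,"z": -0.14,"wx": 0,"wy": 0,"wz": 0,"hand": 0.45}
  ]
}}

```text
time: 51.15
tool_pos: [0.3882, -0.2121, 0.1544]
tool_rot: [3.138, -0.003, 0.115]
contact_force: [-0.5, 0.3, -0.3]
opening: 0.0412
```

```bash
python3 - <<'E'
from k import *
o=state(); rings(.018); T=(np.array([.4262,.1256,.15]),pose(90,-.5)); delta(*T)
E
```

```text
t 51.15 pos [ 0.3882 -0.2121  0.1544] rpy [ 1.7981e+02 -1.5000e-01  6.5900e+00] F [-0.5  0.3 -0.3] op 0.0412
ring 108 [313.9 172. ] [ 0.4011 -0.2098]
ring 109 [393.5 172. ] [ 0.4088 -0.2761]
ring 106 [312.1 202. ] [ 0.375  -0.2112]
ring 101 [390.8 201.7] [ 0.383  -0.2782]
xyz [ 0.0759 -0.3316  0.0043] w [ 0.26 -0.26  7.09]
```

Two blocks are in the drip tray. Now block 2.

{"api": "move_arm", "payload": {
  "deltas": [
    {"x": 0.01,"y": -0.045,"z": 0,"wx": 0,"wy": 0,"wz": 1,"hand": 0.45},
    {"x": 0.021,"y": -0.095,"z": 0,"wx": 0,"wy": 0,"wz": 2,"hand": 0.45},
    {"x": 0.034,"y": -0.15,"z": 0,"wx": 0,"wy": 0,"wz": 3.2,"hand": 0.45},
    {"x": 0.046,"y": -0.205,"z": 0,"wx": 0,"wy": 0,"wz": 4.4,"hand": 0.45},
    {"x": 0.059,"y": -0.26,"z": 0.002,"wx": 0.2,"wy": -0.2,"wz": 5.6,"hand": 0.45},
    {"x": 0.07,"y": -0.31,"z": 0.004,"wx": 0.2,"wy": -0.2,"wz": 6.6,"hand": 0.45},
    {"x": 0.076,"y": -0.3316,"z": 0.004,"wx": 0.2,"wy": -0.2,"wz": 7.1,"hand": 0.45},
    {"x": 0.076,"y": -0.3316,"z": 0.004,"wx": 0.2,"wy": -0.2,"wz": 7.1,"hand": 0.45}
  ]
}}

```text
time: 52.2
tool_pos: [0.4243, 0.128, 0.1467]
tool_rot: [-3.138, 0.006, -0.006]
contact_force: [-0.5, -0.7, 0.2]
opening: 0.0408
```

{"api": "move_arm", "payload": {
  "deltas": [
    {"x": 0,"y": 0,"z": 0,"wx": 0,"wy": 0,"wz": 0,"hand": 0.45},
    {"x": 0,"y": 0,"z": 0,"wx": 0,"wy": 0,"wz": 0,"hand": 0.45}
  ]
}}

```text
time: 52.45
tool_pos: [0.4246, 0.1259, 0.1472]
tool_rot: [-3.138, 0.005, -0.01]
contact_force: [0.5, -0.1, 0.6]
opening: 0.0413
```

```bash
python3 - <<'E'
from k import *
o=state(); rings(.019); delta([.4262,.1256,.009],pose(90,-.5))
E
```

```text
t 52.45 pos [0.4246 0.1259 0.1472] rpy [-179.8     0.3    -0.59] F [ 0.5 -0.1  0.6] op 0.0413
ring 117 [316.6 170.6] [0.4392 0.1252]
ring 111 [316.4 201.4] [0.4132 0.1256]
xyz [0.0023 0.0008 0.1382] w [-0.2   0.29 -0.1 ]
```

{"api": "move_arm", "payload": {
  "deltas": [
    {"x": 0.002,"y": 0.001,"z": 0.05,"wx": 0,"wy": 0,"wz": 0,"hand": 0.45},
    {"x": 0.002,"y": 0.001,"z": 0.1,"wx": 0,"wy": 0,"wz": 0,"hand": 0.45},
    {"x": 0.002,"y": 0.001,"z": 0.127,"wx": -0.2,"wy": 0.3,"wz": 0,"hand": 0.45},
    {"x": 0.002,"y": 0.001,"z": 0.136,"wx": -0.2,"wy": 0.3,"wz": 0,"hand": 0.45},
    {"x": 0.002,"y": 0.001,"z": 0.138,"wx": -0.2,"wy": 0.3,"wz": 0,"hand": 0.45},
    {"x": 0.002,"y": 0.001,"z": 0.138,"wx": -0.2,"wy": 0.3,"wz": 0,"hand": 0.2},
    {"x": 0.002,"y": 0.001,"z": 0.138,"wx": -0.2,"wy": 0.3,"wz": 0,"hand": 0.1},
    {"x": 0.002,"y": 0.001,"z": 0.138,"wx": -0.2,"wy": 0.3,"wz": 0,"hand": 0.1}
  ]
}}

```text
time: 53.5
tool_pos: [0.4267, 0.1264, 0.0102]
tool_rot: [-3.141, -0.002, -0.009]
contact_force: [-1.3, -0.5, 7.1]
opening: 0.0271
```

{"api": "move_arm", "payload": {
  "deltas": [
    {"x": 0,"y": 0,"z": 0,"wx": 0,"wy": 0,"wz": 0,"hand": 0.1},
    {"x": 0,"y": 0,"z": -0.02,"wx": 0,"wy": 0,"wz": 0,"hand": 0.1},
    {"x": 0,"y": 0,"z": -0.06,"wx": 0,"wy": 0,"wz": 0,"hand": 0.1},
    {"x": 0,"y": 0,"z": -0.11,"wx": 0,"wy": 0,"wz": 0,"hand": 0.1},
    {"x": 0,"y": 0,"z": -0.125,"wx": 0,"wy": 0,"wz": 0,"hand": 0.1},
    {"x": 0,"y": 0,"z": -0.125,"wx": 0,"wy": 0,"wz": 0,"hand": 0.1}
  ]
}}

```text
time: 54.25
tool_pos: [0.4265, 0.1265, 0.1354]
tool_rot: [-3.141, -0.003, -0.009]
contact_force: [-0.5, 0.1, -1.4]
opening: 0.0274
```

```bash
python3 - <<'E'
from k import *
o=state(); drip(); T=(np.array([.382,-.144,.13]),pose(90,6.7)); tr([T],o["qpos"]); delta(*T)
E
```

```text
t 54.25 pos [0.4265 0.1265 0.1354] rpy [-179.96   -0.18   -0.51] F [-0.5  0.1 -1.4] op 0.0274
tray 4082.0 [57.8 73.4] c [ 0.4288 -0.2049] [[0.5088, -0.073], [0.5384, -0.3174], [0.348, -0.3344], [0.32, -0.0948]]
tray 1562.0 [74.6 59.8] c [0.4691 0.197 ] [[0.3751, 0.3203], [0.5732, 0.32], [0.5632, 0.0709], [0.3651, 0.0766]]
tray 7332.5 [104. 125.] c [ 0.4085 -0.8907] [[0.585, -0.6979], [0.5758, -1.1233], [0.2317, -1.0757], [0.2415, -0.6661]]
tray 4671.5 [ 83.5 111. ] c [0.4471 0.7936] [[0.2798, 0.9301], [0.643, 0.9304], [0.6136, 0.6516], [0.2518, 0.6622]]
ik err 0.0mm 0.0deg [-0.55  0.25  1.96 -0.    0.93  0.91]
xyz [-0.0413  0.2707  0.0042] w [-0.01 -0.04 -7.21]
```

{"api": "move_arm", "payload": {
  "deltas": [
    {"x": -0.007,"y": 0.045,"z": 0,"wx": 0,"wy": 0,"wz": -1.2,"hand": 0.1},
    {"x": -0.015,"y": 0.095,"z": 0,"wx": 0,"wy": 0,"wz": -2.5,"hand": 0.1},
    {"x": -0.023,"y": 0.15,"z": 0,"wx": 0,"wy": 0,"wz": -4,"hand": 0.1},
    {"x": -0.031,"y": 0.205,"z": 0,"wx": 0,"wy": 0,"wz": -5.5,"hand": 0.1},
    {"x": -0.038,"y": 0.25,"z": 0,"wx": 0,"wy": 0,"wz": -6.7,"hand": 0.1},
    {"x": -0.041,"y": 0.271,"z": 0.004,"wx": 0,"wy": 0,"wz": -7.2,"hand": 0.1},
    {"x": -0.041,"y": 0.271,"z": 0.004,"wx": 0,"wy": 0,"wz": -7.2,"hand": 0.1},
    {"x": -0.041,"y": 0.271,"z": 0.004,"wx": 0,"wy": 0,"wz": -7.2,"hand": 0.1}
  ]
}}

```text
time: 55.3
tool_pos: [0.382, -0.1435, 0.1295]
tool_rot: [-3.14, 0.001, 0.117]
contact_force: [-1.2, -0.7, -1.0]
opening: 0.0274
```

```bash
python3 - <<'E'
from k import *
o=state(); drip(); rings(.018); delta([.382,-.144,.0115],pose(90,6.7))
E
```

```text
t 55.3 pos [ 0.382  -0.1435  0.1295] rpy [-1.7991e+02  7.0000e-02  6.6800e+00] F [-1.2 -0.7 -1. ] op 0.0274
tray 1609.5 [57.8 73.4] c [ 0.4293 -0.2049] [[0.5093, -0.0729], [0.5389, -0.3174], [0.3485, -0.3344], [0.3205, -0.0948]]
tray 4179.5 [74.6 58.4] c [0.4713 0.1969] [[0.3795, 0.3203], [0.5732, 0.3199], [0.5631, 0.0709], [0.3694, 0.0765]]
tray 7329.0 [104. 125.] c [ 0.4085 -0.8907] [[0.585, -0.6979], [0.5758, -1.1233], [0.2317, -1.0757], [0.2415, -0.6661]]
tray 4667.0 [ 83.5 111.1] c [0.447  0.7934] [[0.2798, 0.9302], [0.6432, 0.9301], [0.6136, 0.6513], [0.2515, 0.6621]]
ring 132 [403.7 180.2] [ 0.4009 -0.2095]
ring 131 [490.1 180.1] [ 0.4088 -0.2757]
ring 118 [399.7 212.3] [ 0.3749 -0.211 ]
ring 122 [485.1 212.1] [ 0.383 -0.278]
ring 251 [315.1 226.2] [ 0.3556 -0.146 ]
xyz [-0.0004  0.0008  0.1184] w [-0.05  0.02  0.05]
```

{"api": "move_arm", "payload": {
  "deltas": [
    {"x": 0,"y": 0,"z": 0.05,"wx": 0,"wy": 0,"wz": 0,"hand": 0.1},
    {"x": 0,"y": 0,"z": 0.09,"wx": 0,"wy": 0,"wz": 0,"hand": 0.1},
    {"x": 0,"y": 0,"z": 0.11,"wx": 0,"wy": 0,"wz": 0,"hand": 0.1},
    {"x": 0,"y": 0,"z": 0.117,"wx": 0,"wy": 0,"wz": 0,"hand": 0.1},
    {"x": 0,"y": 0,"z": 0.119,"wx": 0,"wy": 0,"wz": 0,"hand": 0.1},
    {"x": 0,"y": 0,"z": 0.119,"wx": 0,"wy": 0,"wz": 0,"hand": 0.25},
    {"x": 0,"y": 0,"z": 0.119,"wx": 0,"wy": 0,"wz": 0,"hand": 0.45},
    {"x": 0,"y": 0,"z": 0.119,"wx": 0,"wy": 0,"wz": 0,"hand": 0.45}
  ]
}}

```text
time: 56.4
tool_pos: [0.3829, -0.1445, 0.0118]
tool_rot: [3.141, -0.001, 0.117]
contact_force: [-0.4, 1.2, -0.6]
opening: 0.0401
```

{"api": "move_arm", "payload": {
  "deltas": [
    {"x": 0,"y": 0,"z": -0.02,"wx": 0,"wy": 0,"wz": 0,"hand": 0.45},
    {"x": 0,"y": 0,"z": -0.07,"wx": 0,"wy": 0,"wz": 0,"hand": 0.45},
    {"x": 0,"y": 0,"z": -0.12,"wx": 0,"wy": 0,"wz": 0,"hand": 0.45},
    {"x": 0,"y": 0,"z": -0.17,"wx": 0,"wy": 0,"wz": 0,"hand": 0.45},
    {"x": -0.01,"y": 0.03,"z": -0.22,"wx": 0,"wy": 0,"wz": 0,"hand": 0.45},
    {"x": -0.01,"y": 0.05,"z": -0.25,"wx": 0,"wy": 0,"wz": 0,"hand": 0.45},
    {"x": -0.01,"y": 0.05,"z": -0.25,"wx": 0,"wy": 0,"wz": 0,"hand": 0.45}
  ]
}}

```text
time: 57.28
tool_pos: [0.3792, -0.1968, 0.2634]
tool_rot: [3.138, -0.004, 0.115]
contact_force: [-0.9, 0.8, -0.8]
opening: 0.0412
```

```bash
python3 - <<'E'
from k import *
o=state(); rings(.018); drip(); save("wrist","w21.png")
E
```

```text
t 57.27 pos [ 0.3792 -0.1968  0.2634] rpy [179.78  -0.25   6.59] F [-0.9  0.8 -0.8] op 0.0412
ring 59 [268.3 147.1] [ 0.3955 -0.1425]
ring 56 [327.8 149. ] [ 0.401  -0.2096]
ring 52 [386.6 148.9] [ 0.4087 -0.2757]
ring 58 [268.4 169.7] [ 0.3697 -0.1447]
ring 61 [326.4 171.7] [ 0.375  -0.2112]
ring 55 [384.9 171.3] [ 0.3831 -0.2781]
tray 1070.5 [39.8 29.2] c [ 0.4155 -0.3013] [[0.4169, -0.2197], [0.4939, -0.2807], [0.4134, -0.3832], [0.3377, -0.3217]]
tray 1350.0 [56.4 72.3] c [ 0.4309 -0.2033] [[0.5089, -0.0735], [0.538, -0.3141], [0.3522, -0.3307], [0.3246, -0.0947]]
tray 4183.5 [74.6 58.4] c [0.4713 0.1969] [[0.3795, 0.3203], [0.5732, 0.3199], [0.5631, 0.0709], [0.3694, 0.0765]]
tray 7327.0 [104. 125.] c [ 0.4085 -0.8907] [[0.585, -0.6979], [0.5758, -1.1233], [0.2317, -1.0757], [0.2415, -0.6661]]
tray 4656.0 [ 83.6 111. ] c [0.4471 0.7936] [[0.2798, 0.9301], [0.6429, 0.9306], [0.6136, 0.6517], [0.2519, 0.6621]]
```

View pics/w21.png

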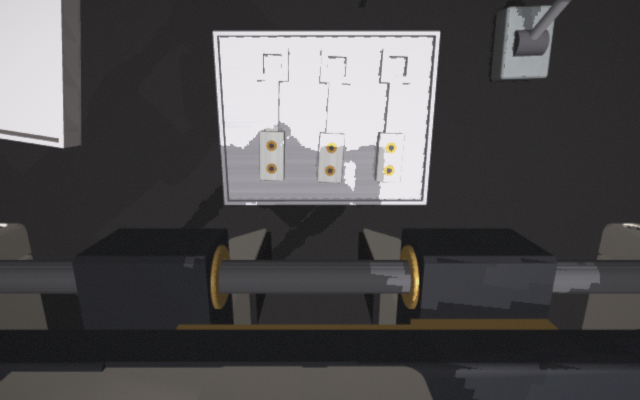

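All three blocks lie flat inside the drip tray (bodies at (272,156), (331,158), (391,158)), and the lever at (533,40) leans away (on). Hand in.

```bash
python3 -c "
from cell import robot; print(robot.hand_in())"
```

```text
the job is handed in; nothing more can be done
None
```

I carried out every step in the order you asked and handed the job in at about 57 s of robot time.

- **Fume extraction:** I pushed the lever over until it hit its stop at about 26 N. The last picture still shows it leaning away, so it is on.
- **Hooks to wash tray:** I took all three gauge blocks off their barbed hooks and laid them flat in the wash tray. I confirmed that in a picture before touching the nozzle.
- **Nozzle:** I pressed the cap about 8 to 9 mm down, to 17.8 N against the 9 N expected at the bottom, then lifted clear. The joint reading isn't available to me, so "fully down" rests on the force and travel. I didn't take a picture of the cap springing back.
- **Drip tray:** All three blocks now lie flat and side by side inside it. Their marker rings and the last picture confirm this, and the gripper was clear and 0.26 m up.

**What went off plan:**
- **Wrist limit:** a first viewing pose stopped short at the arm's limits. While unhooking block 1 the wrist also ran into a limit and pushed the eye sideways against the hook with about 8 N. I corrected it, and it came off cleanly.
- **Drip tray knock:** something knocked the drip tray about 3 cm aside during the transfer, carrying the first block with it. I measured its new position and placed the other two blocks there.

I didn't check the other objects on the bench one by one at the end. No unexpected contact forces showed up, and the black and brown look-alikes were not touched.

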